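# Load the pad-cleaning tape and lock it with the R-clip

## Robot

A 6-joint arm with a two-finger parallel gripper is mounted at the origin on a cart in front of the work surface, level with it; the furniture and walls round the work are solid. World frame = base frame: x ahead of the robot, y to its left, z up, the work surface at z = 0. Lengths are in m, angles in rad, forces in N, time in s.
With the tool pointing down it reaches from about 0.35 to 0.975 m from the base axis. Payload 4.9 kg.
Tool frame: the origin (TCP) lies at the very end of the fingers, on their centre line; the grasp point (between the pads) lies 19 mm behind it (manip.hold_point_z is the distance from the TCP to the grasp point, in m); z points along the fingers, y is the direction in which the jaws open and shut (so a half turn about z gives the same grasp; the last joint's range is limited). The gripper opens to 85 mm and grips with 20 to 120 N. Pads are 22 mm wide; open, the fingers measure 114 mm over their backs; the gripper's body (76 mm by 85 mm) begins 54 mm behind the grasp point. The pads swing forward as they close: fully open they stand 13 mm farther back than shut.
Start: joints at [-1.379, 0.053, 1.613, -0, 1.476, -0.119], TCP at [0.191, -0.595, 0.194] pointing down, gripper open.
Joint ranges: [-3.01, 3.01], [-1.01, 2.22], [0.06, 2.58], [-1.02, 4.17], [0.09, 2.62], [-3.14, 3.14]. Speed limits (rad/s): [2.57, 2.57, 3.14, 3.14, 3.14, 3.14].

## Interface

Orientations are given as a unit quaternion [w, x, y, z].
In Python, from plant import manip gives the robot as it stands. The module is installed in compiled form; this text tells all that it offers.
- The arm moves only by the shell command python3 -m creep 'ROWS'. ROWS is JSON, a list of rows, each a list of 7 numbers: the turn, a rotation vector about the tool's x, y, z in degrees, then the shift along the tool's x, y, z in m, then the opening, from 0 (shut) to 1 (fully open). In form: [[ax, ay, az, tx, ty, tz, jaw], ...]. A call has 1 to 20 rows; each row shifts and turns the commanded pose from where the row before left it, along the tool's axes as they then stand; what a row does not reach is not made up. A row lasts 1/12 s, in which the tool goes at most 41.7 mm and 7.16 degrees, less where a joint would pass 70% of its speed; a pose out of reach is approached as far as the arm can. A call is refused whole if a number of a shift passes 0.0417 or a number of a turn 7.16, either way. A call with a gripper value outside its range is refused whole. The fingers move at their own pace and stop on an object; the grip force is fixed at half the most. Time passes only in rows, so rows that do not move let the fingers close. It gives the time, the measured TCP pose, the force and the opening at its end, in the units of the state.
- manip.state(): the state, without advancing time (a new reading comes with each control period).
- manip.grab_frame(name): name is "scene" or "side" or "wrist"; returns the picture (400x640x3 uint8, blue, green, red); there is no depth.
- manip.get_calibration(name): a dict with "fx", "fy", "cx", "cy" (pixels), "xyz" and "attitude" of the camera in the world. Camera axes: x right, y down, z forward; pixel columns grow to the right and rows downward; lengths in m; the calibration is good to about 2 mm. A picture is of the moment at which its call begins: read the wrist's pose just before it. get_calibration takes no time and is no camera call; for the wrist camera it gives the pose at the moment of the call.
- manip.job_done(): hands the job in, once; it reports no verdict.
Trained networks look in the newest picture that a camera, given by its name, has taken for a name from the list of things; names that differ only in an ending like _2 or _b are one class to them, and where a whole thing is asked for, a point or a joint stands for the part that bears it (a point fixed in the world has none). Each returns a list of dicts, best first, with "confidence" (0 to 1); they miss things now and then, are a little off and sometimes report something else, mostly with a low value. They report only what shows in the picture. A call takes as long as a camera call.
- manip.cut_out(target, camera): "pixels" (400x640 bool, what is visible of it) and "rect" ([left, top, right, bottom] in pixels, round what is visible of it).
The state is a dict: "time": time; "joint_pos": joint angles; "joint_vel": joint speeds; "joint_efforts": joint torques, N m; "tool_pos": TCP position; "tool_rot": TCP orientation; "contact_force": force on the tool from outside, world axes, zero at the start; "ft_torque": the same for the moment, N m; "gripper_width": opening from 0.0 (shut) to 1.0 (fully open).
Only numpy, scipy, OpenCV 4.12 (cv2) and the standard library are available. Lean on these libraries where they do the work, as an engineer would, in place of code of your own. Each camera call takes 0.05 s, during which the arm holds its last target.

## Task

Load the large cream roll of pad-cleaning tape on the unwind stand so that it lies flat on the black platter round the hub, slide the keeper disc down over the spindle onto the roll with its red boss up, then lock it: push the R-clip's straight leg through the cross-hole in the spindle until the bent leg has ridden over the spindle and snapped shut round it. Let go of everything and leave the other things on the bench where they stand.

Things in the scene. Friction and masses are not known exactly. Their poses are not given: they have to be found in the camera images.
- stand: Fixed unwind stand: grey base 104 x 148 x 10 mm; black platter 100 mm across, top 14 mm over the bench; dark steel hub, top 22 mm, tapered 70 to 62 mm across; steel spindle 25 mm across, top at 79 mm, with a through cross-hole along the stand's y (enter from either end). White guide roller at y = +82 mm, 17 mm across, top 49 mm: grip the roll at the -x or +x side. Origin: bench, under the spindle.
- spindle_hole (a point): Centre of the spindle's cross-hole, on the spindle's axis, 65.5 mm above the bench. The hole is 9.4 mm in diameter with chamfered rims, its axis is this frame's y axis.
- tape_roll_centre (a point): Centre of the large cream tape roll, half-way up: ring 100 mm outside, 80 mm inside (77 mm clear), 24 mm high, lying flat. Grip the ring wall, 10 mm thick, one finger in the bore; keep the fingertips 9 mm or more above its underside, as the 8 mm high hub fills the bore. Loaded, this point is 26 mm over the bench on the spindle's axis.
- keeper_boss (a point): Keeper disc, lying flat: steel disc 90 mm across, 5 mm thick, with a red boss on top 44 mm across and 16 mm high (5 to 21 mm over the underside) and a 28.4 mm through bore. This point: on its axis, 12.5 mm over the underside. Grip the boss across, above the disc. On the loaded roll this point is 50.5 mm over the bench, the boss's top 6.5 mm below the cross-hole's centre.
- rclip_eye (a point): Yellow-plated R-clip of 7 mm wire, 133 mm long, lying flat on the plate, its eye free past the edge. This point: middle of the eye, 13.5 mm over the bench. x: along the straight leg to its tip; y: from straight to bent leg. Eye 31 mm wide outside (y), straight sides from x = -12 to 12 mm: grip across them, tips a few mm below the wire. Straight leg's axis at y = -12 mm, rounded tip at x = 101.5 mm.
- rclip_seat (a point): Point on the axis of the clip's straight leg, 62 mm ahead of the eye's middle, 39.5 mm behind the tip; it lies on the spindle's axis, at the cross-hole's centre, when the clip is home. Same axes as rclip_eye.
- rclip_spring (a joint): Opening of the clip's springy bent leg about its root at the eye, rad: 0 relaxed; 0.04 to 0.09 as its narrow place passes the spindle; below 0.03 when its bow has closed round the spindle. Pushing the clip home takes about 5 to 15 N.
- roll_seat (a point): Middle of the platter's top, 14 mm above the bench, on the spindle's axis.
- oiler: Bystander: oil bottle with a red spout, 38 mm across, 122 mm tall. Origin under its centre.
- pad_white: Bystander: white silicone pad on a wooden block, 48 x 48 x 44 mm. Origin under its centre.
- breaker_right: Bystander: grey circuit breaker, 83 x 37 x 71 mm, the right-hand one of two at the back left. Origin under its centre.
- plate: Grey printing plate lying on the bench, 75 x 100 x 10 mm (x, y, z), fixed; the R-clip lies on it with its eye past the plate's +y edge. Origin under its centre.

How it is judged:
By the outcome, as a careful person would: the job done as asked, in the order asked, and still so for the second after the job is handed in, with the robot touching nothing.
It also fails if it takes over 67 s, if anything falls off the work surface, if the arm or the gripper's body presses on something with over 40 N, if the wrist force passes 120 N, or if a joint passes its speed limit or range.

## Working session

There is one attempt and no reset: what is moved stays moved. The work goes in short steps, Python scripts to look and compute and a shell command to move; the robot and the scene stay as the last step left them, time stands still between calls to the robot, and variables do not carry over. Pictures are saved under pics/ and viewed, and the job is handed in when it is done.

```bash
mkdir -p pics; ls
python3 - <<'E'
from plant import manip
import cv2, numpy as np
s=manip.state()
for k,v in s.items(): print(k,np.round(v,4))
for n in ("scene","side","wrist"):
    c=manip.get_calibration(n); print(n,{k:np.round(v,4).tolist() for k,v in c.items()})
    cv2.imwrite(f"pics/a_{n}.png",manip.grab_frame(n))
print(manip.hold_point_z)
E
```

```text
pics
time 0.0
joint_pos [-1.379   0.0534  1.6143  0.      1.476  -0.119 ]
joint_vel [-0.0005  0.0007  0.0004  0.0009  0.0003  0.0013]
joint_efforts [ 1.20000e-03 -3.93677e+01 -3.70177e+01 -3.00000e-04  6.90000e-03
  0.00000e+00]
tool_pos [ 0.191  -0.5944  0.193 ]
tool_rot [-0.001   0.988   0.1547 -0.    ]
contact_force [ 0.0556 -0.6862  0.5444]
ft_torque [-0.0458 -0.0181  0.0169]
gripper_width 0.9992
scene {'fx': 396.4096, 'fy': 396.4096, 'cx': 318.3728, 'cy': 201.8758, 'xyz': [-0.1394, 0.6489, 0.5779], 'attitude': [0.1997, -0.346, 0.7857, -0.4724]}
side {'fx': 435.1965, 'fy': 435.1965, 'cx': 320.5253, 'cy': 203.0441, 'xyz': [0.3236, -0.8553, 0.4677], 'attitude': [-0.5539, 0.8238, -0.107, 0.0564]}
wrist {'fx': 341.4432, 'fy': 341.4432, 'cx': 319.8881, 'cy': 199.8932, 'xyz': [0.2679, -0.5712, 0.3739], 'attitude': [0.1292, 0.7975, -0.5815, -0.0954]}
0.0187
```

View pics/a_scene.png

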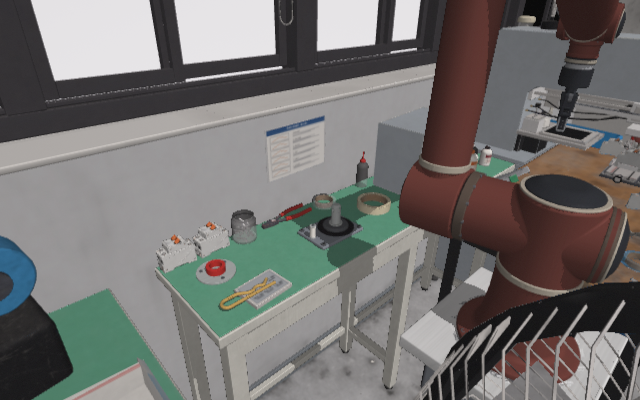

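View pics/a_side.png

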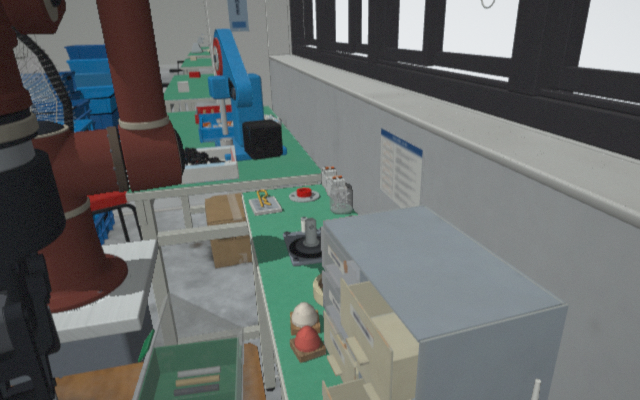

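View pics/a_wrist.png

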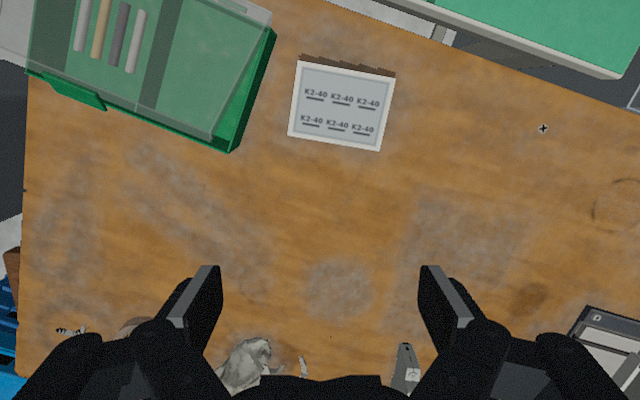

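```bash
cat > h.py <<'E'
from plant import manip
import cv2, numpy as np
from scipy.spatial.transform import Rotation as R
def rot(q): return R.from_quat([q[1],q[2],q[3],q[0]])
def ray(cal,uv):
    d=np.array([(uv[0]-cal['cx'])/cal['fx'],(uv[1]-cal['cy'])/cal['fy'],1.])
    return np.array(cal['xyz']),rot(cal['attitude']).apply(d)
def at_z(cal,uv,z):
    o,d=ray(cal,uv); return o+d*(z-o[2])/d[2]
def proj(cal,P):
    p=rot(cal['attitude']).inv().apply(np.array(P)-cal['xyz']); return np.array([cal['fx']*p[...,0]/p[...,2]+cal['cx'],cal['fy']*p[...,1]/p[...,2]+cal['cy']]).T
def tri(obs):
    A=np.zeros((3,3));b=np.zeros(3)
    for cal,uv in obs:
        o,d=ray(cal,uv); d=d/np.linalg.norm(d); M=np.eye(3)-np.outer(d,d); A+=M;b+=M@o
    return np.linalg.solve(A,b)
def cen(m): ys,xs=np.nonzero(m); return np.array([xs.mean(),ys.mean()])
E
python3 - <<'E'
from h import *
for n in ("scene","side"):
    c=manip.get_calibration(n); manip.grab_frame(n)
    for t,z in (("stand",.02),("tape_roll_centre",.012),("keeper_boss",.01),("rclip_eye",.0135),("plate",.005)):
        for r in manip.cut_out(t,n)[:2]:
            u=cen(r['pixels']); print(n,t,round(r['confidence'],2),np.round(r['rect']),u.round(1),at_z(c,u,z).round(3))
print(manip.state()['time'])
E
```

```text
scene stand 0.93 [299. 200. 363. 251.] [330.4 228.7] [0.484 0.016 0.02 ]
scene keeper_boss 0.68 [198. 260. 236. 284.] [215.5 271.1] [0.54  0.326 0.01 ]
scene rclip_eye 0.9 [218. 278. 277. 310.] [246.8 293.1] [0.427 0.317 0.013]
scene plate 0.8 [234. 268. 294. 311.] [264.9 287.4] [0.425 0.273 0.005]
side stand 0.93 [280. 215. 320. 271.] [304.3 244.1] [ 0.481 -0.015  0.02 ]
side tape_roll_centre 0.53 [313. 277. 325. 306.] [317.9 289.8] [ 0.471 -0.186  0.012]
side keeper_boss 0.84 [289. 188. 321. 203.] [304.1 195.5] [0.546 0.299 0.01 ]
side keeper_boss 0.18 [327. 178. 344. 192.] [334.3 180.4] [0.665 0.399 0.01 ]
side plate 0.7 [247. 194. 282. 215.] [265.1 206.5] [0.428 0.263 0.005]
0.75
```

Run:
```python
from h import *
s=manip.state(); c=manip.get_calibration("wrist"); T=rot(s['tool_rot'])
print("cam in tool",T.inv().apply(np.array(c['xyz'])-s['tool_pos']).round(4)); print("cam axes in tool\n",(T.inv()*rot(c['attitude'])).as_matrix().round(3)); print(T.as_matrix().round(3))
c=manip.get_calibration("scene")
for n,u in (("roll",(374,203)),("small",(322,200)),("oiler",(362,187)),("cabtopcorner?",(378,185))): print(n,at_z(c,u,.012).round(3))
# target deltas
def d(p): return T.inv().apply(np.array(p)-s['tool_pos']).round(3)
print(d([.28,-.28,.3]),d([.38,-.05,.33]),d([.35,0.05,.35]))
```

```text
cam in tool [ 0.0803  0.0011 -0.1807]
cam axes in tool
 [[-0.    -0.948 -0.317]
 [ 1.    -0.    -0.   ]
 [-0.    -0.317  0.948]]
[[ 0.952  0.306  0.   ]
 [ 0.306 -0.952 -0.   ]
 [ 0.     0.    -1.   ]]
roll [ 0.509 -0.193  0.012]
small [ 0.627 -0.089  0.012]
oiler [ 0.606 -0.248  0.012]
cabtopcorner? [ 0.581 -0.299  0.012]
[ 0.181 -0.273 -0.106] [ 0.347 -0.461 -0.136] [ 0.349 -0.566 -0.156]
```

```bash
python3 -m creep '[[0,0,0,0.02,-0.03,-0.012,1],[0,0,0,0.02,-0.03,-0.012,1],[0,0,0,0.02,-0.03,-0.012,1],[0,0,0,0.02,-0.03,-0.012,1],[0,0,0,0.02,-0.03,-0.012,1],[0,0,0,0.02,-0.03,-0.012,1],[0,0,0,0.02,-0.03,-0.012,1],[0,0,0,0.02,-0.03,-0.012,1],[0,0,0,0.02,-0.03,-0.012,1],[0,0,0,0.024,-0.027,-0.004,1],[0,0,0,0.024,-0.027,-0.004,1],[0,0,0,0.024,-0.027,-0.004,1],[0,0,0,0.024,-0.027,-0.004,1],[0,0,0,0.024,-0.027,-0.004,1],[0,0,0,0.024,-0.027,-0.004,1],[0,0,0,0.024,-0.027,-0.004,1],[0,0,6,0,0,0,1],[0,0,6,0,0,0,1],[0,0,6,0,0,0,1],[0,0,0,0,0,0,1]]'
python3 - <<'E'
from h import *
import pickle
s=manip.state(); c=manip.get_calibration("wrist"); f=manip.grab_frame("wrist"); cv2.imwrite("pics/b1.png",f)
print(s['tool_pos'].round(4) if hasattr(s['tool_pos'],'round') else s['tool_pos'], rot(s['tool_rot']).as_matrix().round(3).tolist())
for t,z in (("stand",.02),("tape_roll_centre",.012),("keeper_boss",.01),("rclip_eye",.0135),("plate",.005),("oiler",.06)):
    for r in manip.cut_out(t,"wrist")[:2]:
        u=cen(r['pixels']); print(t,round(r['confidence'],2),np.round(r['rect']),u.round(1),at_z(c,u,z).round(3))
print(manip.state()['time'])
E
```

```text
time: 2.42
tool_pos: [0.3821, -0.0511, 0.3304]
tool_rot: [0.0, 1.0, -0.002, 0.0]
contact_force: [0.7, -0.0, -0.4]
gripper_width: 1.0
[ 0.3821 -0.0511  0.3304] [[1.0, -0.004, 0.0], [-0.004, -1.0, -0.0], [0.0, 0.0, -1.0]]
stand 0.88 [220.  18. 336. 103.] [277.3  59. ] [0.497 0.003 0.02 ]
stand 0.41 [ 3.  0. 75. 58.] [40.8 25.6] [0.538 0.308 0.02 ]
tape_roll_centre 0.34 [ 6.  0. 75. 58.] [40.7 25.3] [0.54  0.314 0.012]
keeper_boss 0.66 [ 3.  2. 75. 58.] [40.5 25.2] [0.54  0.316 0.01 ]
rclip_eye 0.89 [ 15. 100. 103. 127.] [ 59.2 114.5] [0.426 0.317 0.014]
plate 0.78 [ 47.  84. 136. 144.] [ 93.5 112.6] [0.428 0.273 0.005]
oiler 0.43 [ 6.  0. 72. 57.] [40.7 25.3] [0.532 0.279 0.06 ]
2.7667
```

View pics/b1.png

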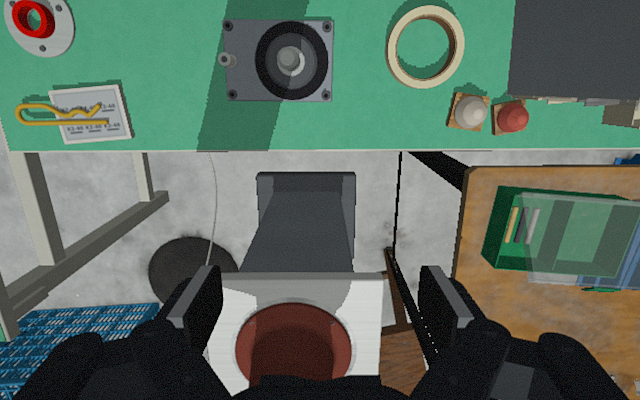

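```bash
python3 -m creep '[[0,0,0,0.025,-0.028,0,1],[0,0,0,0.025,-0.028,0,1],[0,0,0,0.025,-0.028,0,1],[0,0,0,0.025,-0.028,0,1],[0,0,0,0,0,0,1],[0,0,0,0,0,0,1]]'
python3 - <<'E'
from h import *
import pickle
s=manip.state(); c=manip.get_calibration("wrist"); f=manip.grab_frame("wrist"); cv2.imwrite("pics/b2.png",f)
pickle.dump(c,open("b2.pkl","wb"))
print(s['tool_pos'],s['joint_vel'])
for t,z in (("stand",.02),("tape_roll_centre",.012),("keeper_boss",.01),("rclip_eye",.0135),("plate",.005)):
    for r in manip.cut_out(t,"wrist")[:2]:
        u=cen(r['pixels']); print(t,round(r['confidence'],2),np.round(r['rect']),u.round(1),at_z(c,u,z).round(3))
E
```

```text
time: 3.27
tool_pos: [0.4828, 0.061, 0.3293]
tool_rot: [0.0, 1.0, -0.0, -0.001]
contact_force: [0.4, 0.3, -0.1]
gripper_width: 0.998
[0.48281416 0.06097767 0.32931834] [-0.03867264 -0.0485007   0.01969133 -0.00785632  0.00784056 -0.00316784]
stand 0.87 [308.  97. 414. 171.] [357.6 133. ] [0.499 0.006 0.02 ]
tape_roll_centre 0.7 [454.  90. 536. 159.] [497.7 124. ] [ 0.51  -0.195  0.012]
keeper_boss 0.7 [104.  64. 169. 130.] [135.8  95.9] [0.549 0.317 0.01 ]
rclip_eye 0.71 [108. 170. 194. 193.] [148.  182.1] [0.425 0.318 0.014]
rclip_eye 0.7 [304.  96. 410. 171.] [357.6 133.1] [0.498 0.005 0.014]
plate 0.61 [141. 155. 216. 209.] [179.8 179.2] [0.427 0.274 0.005]
```

View pics/b2.png

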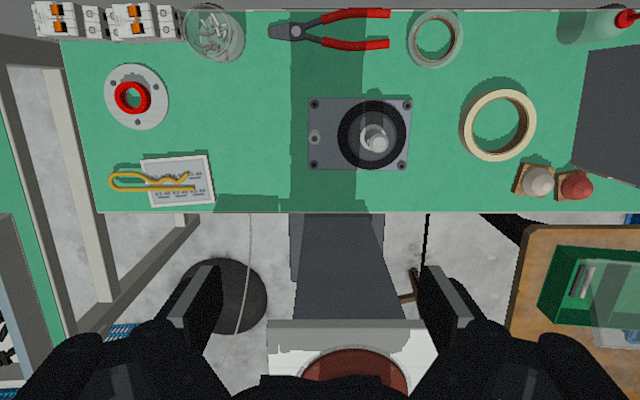

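```bash
cat >> h.py <<'E'
from scipy.optimize import minimize
def circ(c,r,z,n=72):
    a=np.linspace(0,2*np.pi,n,endpoint=False); return np.c_[c[0]+r*np.cos(a),c[1]+r*np.sin(a),np.full(n,z)]
SS=4
def fillp(img,uv,val):
    cv2.fillPoly(img,[np.round((uv+0.5)*SS*16-8).astype(np.int32).reshape(-1,1,2)],val,shift=4)
def sil_ring(cal,c,ro,z0,z1,ri=None,shape=(400,640)):
    im=np.zeros((shape[0]*SS,shape[1]*SS),np.uint8)
    p=np.r_[proj(cal,circ(c,ro,z0)),proj(cal,circ(c,ro,z1))].astype(np.float32)
    fillp(im,cv2.convexHull(p).reshape(-1,2),255)
    if ri:
        a=np.zeros_like(im);b=np.zeros_like(im)
        fillp(a,proj(cal,circ(c,ri,z0)),255); fillp(b,proj(cal,circ(c,ri,z1)),255); im[(a>0)&(b>0)]=0
    return cv2.resize(im,(shape[1],shape[0]),interpolation=cv2.INTER_AREA)/255.
def fit(views,render,x0,step=.004):
    def cost(x): return sum(np.abs(render(c,x)-m).sum() for c,m in views)
    n=len(x0); sim=np.vstack([x0]+[np.array(x0)+step*np.eye(n)[i] for i in range(n)])
    r=minimize(cost,x0,method="Nelder-Mead",options=dict(initial_simplex=sim,xatol=1e-4,fatol=.3)); return r.x,r.fun,sum(m.sum() for c,m in views)
E
python3 - <<'E'
from h import *
import pickle
c2=pickle.load(open("b2.pkl","rb")); f2=cv2.imread("pics/b2.png")
u=f2[60:200,270:560]; cv2.imwrite("pics/b2c.png",cv2.resize(u,None,fx=2.7,fy=2.7,interpolation=cv2.INTER_CUBIC))
hsv=cv2.cvtColor(f2,cv2.COLOR_BGR2HSV)
print(hsv[124,462],hsv[96,490],hsv[155,490],hsv[128,480],hsv[180,534])
m=((hsv[...,0]<35)&(hsv[...,0]>12)&(hsv[...,1]>35)&(hsv[...,2]>90)); M=np.zeros_like(m); M[80:168,445:545]=1; m&=M
n,l,st,ct=cv2.connectedComponentsWithStats(m.astype(np.uint8)); i=1+st[1:,4].argmax(); m=(l==i); print(st[i])
print(fit([(c2,m.astype(float))],lambda c,x:sil_ring(c,x,.05,0,.024,.0385),[.51,-.195]))
c=manip.get_calibration("scene");fs=manip.grab_frame("scene");
for t in ("pad_white","oiler"):
  for r in manip.cut_out(t,"wrist")[:2]: print(t,r['confidence'],r['rect'],at_z(c2,cen(r['pixels']),.022))
E
```

```text
[28 59 82] [ 26  48 192] [ 28  48 181] [ 79 127 162] [ 20  31 146]
[ 459   89   77   72 1863]
(array([ 0.50869685, -0.19347028]), np.float64(853.4784313725489), np.float64(1863.0))
pad_white 0.79 [508.5, 163.1, 552.8, 196.9] [ 0.43129077 -0.25513165  0.022     ]
oiler 0.86 [556.5, 1.7, 640.0, 46.9] [ 0.63767432 -0.29374606  0.022     ]
```

View pics/b2c.png

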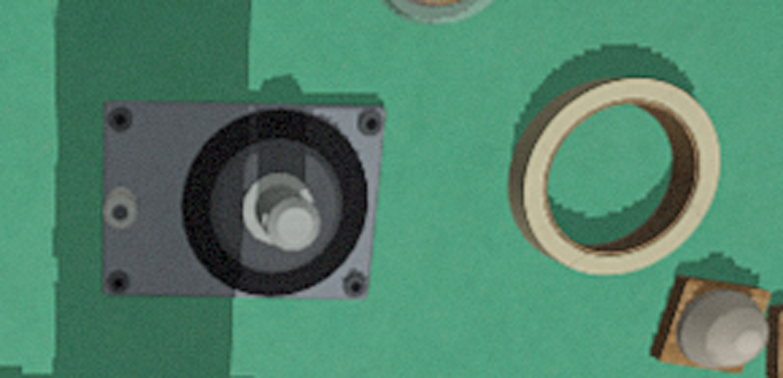

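```bash
python3 -m creep '[[0,0,-7,-0.002,0.02,0.012,1],[0,0,-7,-0.005,0.019,0.012,1],[0,0,-7,-0.007,0.019,0.012,1],[0,0,-7,-0.009,0.018,0.012,1],[0,0,-7,-0.011,0.016,0.012,1],[0,0,-7,-0.013,0.015,0.012,1],[0,0,-7,-0.015,0.013,0.012,1],[0,0,-7,-0.017,0.011,0.012,1],[0,0,-7,-0.018,0.009,0.012,1],[0,0,-7,-0.019,0.007,0.012,0.6],[0,0,-7,-0.019,0.004,0.012,0.6],[0,0,-7,-0.02,0.002,0.012,0.6],[0,0,-6,-0.017,-0.018,0.01,0.6],[0,0,0,0,0,0,0.6],[0,0,0,0,0,0,0.6]]'
cat >> h.py <<'E'
def snap(name):
    s=manip.state(); c=manip.get_calibration("wrist"); f=manip.grab_frame("wrist"); cv2.imwrite(f"pics/{name}.png",f)
    import pickle; pickle.dump((s,c),open(f"{name}.pkl","wb")); return s,c,f
def sil_top(cal,c,ro,ri,z,shape=(400,640)):
    im=np.zeros((shape[0]*SS,shape[1]*SS),np.uint8)
    fillp(im,proj(cal,circ(c,ro,z)),255)
    if ri: fillp(im,proj(cal,circ(c,ri,z)),0)
    return cv2.resize(im,(shape[1],shape[0]),interpolation=cv2.INTER_AREA)/255.
E
python3 - <<'E'
from h import *
s,c,f=snap("c1"); print(s['tool_pos'],rot(s['tool_rot']).as_matrix().round(3).tolist(),s['gripper_width'])
E
```

```text
time: 4.97
tool_pos: [0.4325, -0.1928, 0.1757]
tool_rot: [-0.001, 0.71, 0.705, 0.0]
contact_force: [0.3, 0.4, 0.2]
gripper_width: 0.602
[ 0.43245324 -0.1927999   0.17567754] [[0.007, 1.0, -0.001], [1.0, -0.007, 0.001], [0.001, -0.001, -1.0]] 0.6018888375172915
```

View pics/c1.png

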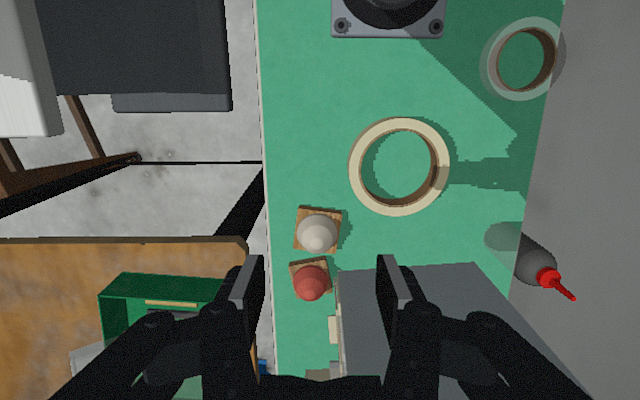

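```bash
cat >> h.py <<'E'
def cream(f,box):
    hsv=cv2.cvtColor(f,cv2.COLOR_BGR2HSV); m=((hsv[...,0]<38)&(hsv[...,0]>12)&(hsv[...,1]>25)&(hsv[...,2]>140)); M=np.zeros_like(m); l,t,r,b=box; M[t:b,l:r]=1; m&=M
    n,l,st,ct=cv2.connectedComponentsWithStats(m.astype(np.uint8)); return l==1+st[1:,4].argmax()
E
python3 - <<'E'
from h import *
import pickle
c2=pickle.load(open("b2.pkl","rb")); f2=cv2.imread("pics/b2.png")
s,c1=pickle.load(open("c1.pkl","rb")); f1=cv2.imread("pics/c1.png")
m2=cream(f2,(445,80,545,168)).astype(float); m1=cream(f1,(335,105,465,228)).astype(float)
rn=lambda z:(lambda c,x:sil_top(c,x,.05,.04,z))
print(fit([(c1,m1)],rn(.024),[.51,-.195])); print(fit([(c2,m2)],rn(.024),[.51,-.195]))
print(fit([(c1,m1),(c2,m2)],lambda c,x:sil_top(c,x,.05,.04,x[2]),[.51,-.195,.024]))
# stand: black base in b2
print("corners of base b2", [at_z(c2,u,.01).round(4).tolist() for u in ((270+118/2.7,60+119/2.7),(270+371/2.7,60+121/2.7),(270+355/2.7,60+285/2.7),(270+117/2.7,60+283/2.7))])
print("platter",at_z(c2,(270+275/2.7,60+201/2.7),.014), "spindle top", at_z(c2,(270+293/2.7,60+228/2.7),.079),"roller top",at_z(c2,(270+119/2.7,60+212/2.7),.049))
E
```

```text
(array([ 0.50967101, -0.19158555]), np.float64(539.3019607843137), np.float64(2793.0))
(array([ 0.50868509, -0.19216686]), np.float64(174.29411764705884), np.float64(1540.0))
(array([ 0.50931093, -0.19173163,  0.02432764]), np.float64(770.8823529411765), np.float64(4333.0))
corners of base b2 [[0.5381, 0.0681, 0.01], [0.537, -0.0643, 0.01], [0.4494, -0.0625, 0.01], [0.4507, 0.0692, 0.01]]
platter [ 0.49608505 -0.01542428  0.014     ] spindle top [ 0.49246548 -0.01459461  0.079     ] roller top [0.49552226 0.0672094  0.049     ]
```

```bash
python3 -m creep '[[0,0,0,0.001,0.016,0.01,0.45],[0,0,0,0,0.016,0.02,0.45],[0,0,0,0,0,0.03,0.45],[0,0,0,0,0,0.03,0.45],[0,0,0,0,0,0.03,0.45],[0,0,0,0,0,0.025,0.45],[0,0,0,0,0,0.02,0.45],[0,0,0,0,0,0,0.45],[0,0,0,0,0,0,0.45]]'
python3 - <<'E'
from h import *
s,c,f=snap("c2")
E
```

```text
time: 5.77
tool_pos: [0.4655, -0.1907, 0.0112]
tool_rot: [-0.001, 0.708, 0.706, -0.0]
contact_force: [-0.1, 0.1, 0.7]
gripper_width: 0.45
```

View pics/c2.png

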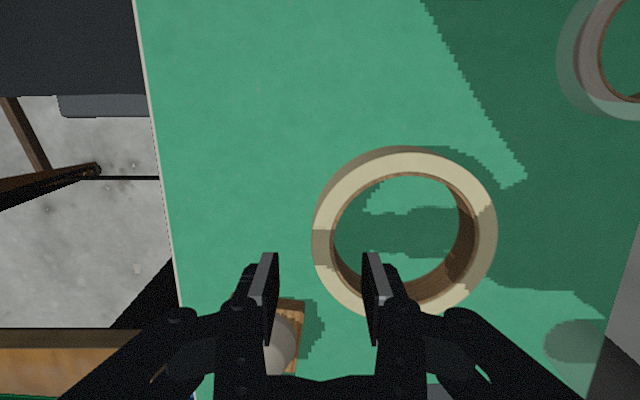

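```bash
python3 -m creep '[[0,0,0,0,0,0,0],[0,0,0,0,0,0,0],[0,0,0,0,0,0,0],[0,0,0,0,0,0,0],[0,0,0,0,0,0,0],[0,0,0,0,0,0,0],[0,0,0,0,0,-0.01,0],[0,0,0,0,0,-0.02,0],[0,0,0,0,0,-0.03,0],[0,0,0,0,0,-0.04,0],[0,0,0,0,0,-0.03,0],[0,0,0,0,0,0,0]]'
python3 - <<'E'
from h import *
s,c,f=snap("c3"); print(s['gripper_width'],s['ft_torque'])
E
```

```text
time: 6.82
tool_pos: [0.4696, -0.194, 0.1505]
tool_rot: [0.007, 0.708, 0.706, 0.002]
contact_force: [0.2, -1.5, 0.3]
gripper_width: 0.001
0.0009877240761554547 [-0.00139394 -0.019185   -0.02589477]
```

View pics/c3.png

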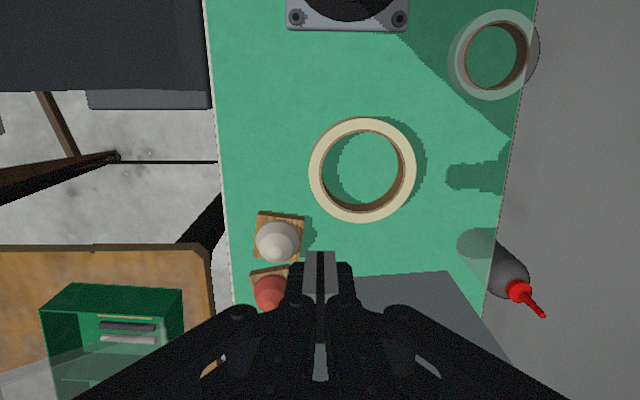

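```bash
python3 - <<'E'
from h import *
import pickle
for n,box in (("c1",(335,105,465,228)),("c2",(305,140,505,310)),("c3",(300,110,425,228))):
    s,c=pickle.load(open(n+".pkl","rb")); f=cv2.imread(f"pics/{n}.png")
    T=rot(s['tool_rot']); print(n,"tcp px",proj(c,s['tool_pos']).round(1),"roll px",proj(c,np.array([.5095,-.192,.024])).round(1), "cam in tool",T.inv().apply(np.array(c['xyz'])-s['tool_pos']).round(4), s['tool_pos'].round(4))
    m=cream(f,box).astype(float); print(fit([(c,m)],lambda c,x:sil_top(c,x,.05,.04,.024),[.51,-.195]),fit([(c,m)],lambda c,x:sil_top(c,x,.05,.04,x[2]),[.51,-.195,.024]))
E
python3 -c "
import cv2;f=cv2.imread('pics/c2.png');cv2.imwrite('pics/c2z.png',cv2.resize(f[130:400,180:520],None,fx=2.2,fy=2.2))"
```

```text
c1 tcp px [321.2 232.2] roll px [398.3 169.3] cam in tool [ 0.0798 -0.0004 -0.1807] [ 0.4325 -0.1928  0.1757]
(array([ 0.50967101, -0.19158555]), np.float64(539.3019607843137), np.float64(2793.0)) (array([ 0.50994883, -0.19181044,  0.02251242]), np.float64(520.7254901960785), np.float64(2793.0))
c2 tcp px [321.2 232.2] roll px [402.5 243.8] cam in tool [ 0.0798 -0.0004 -0.1807] [ 0.4655 -0.1907  0.0112]
(array([ 0.50988115, -0.19195117]), np.float64(4926.799999999999), np.float64(4189.0)) (array([ 0.51593456, -0.19619962, -0.00194291]), np.float64(4575.517647058823), np.float64(4189.0))
c3 tcp px [321.2 232.2] roll px [362.3 173.4] cam in tool [ 0.0798 -0.0004 -0.1807] [ 0.4696 -0.194   0.1505]
(array([ 0.50908565, -0.19142434]), np.float64(384.9607843137255), np.float64(3420.0)) (array([ 0.50935558, -0.19180145,  0.02222797]), np.float64(322.65882352941173), np.float64(3420.0))
```

View pics/c2z.png

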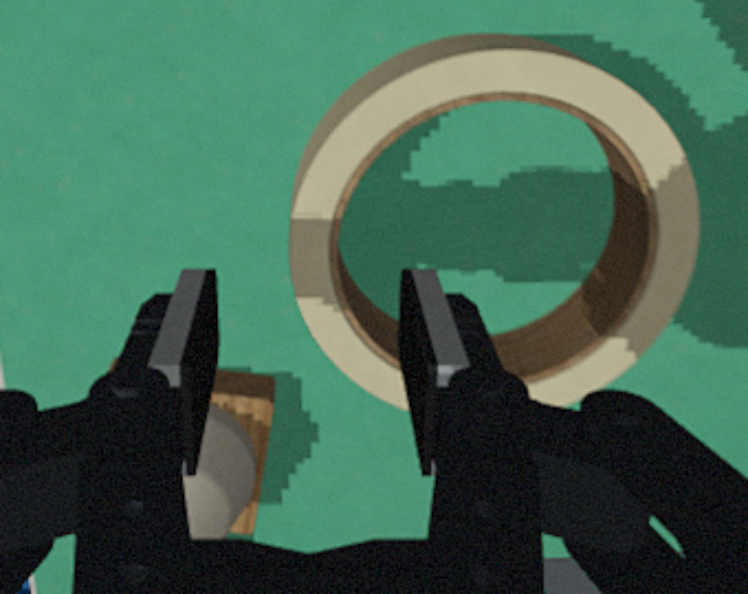

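Run:
```python
from h import *
s=manip.state();p=np.array(s['tool_pos']);z=rot(s['tool_rot']).apply([0,0,1])
print(p,rot(s['tool_rot']).as_matrix().round(3).tolist(),s['contact_force'],s['joint_pos'])
for n in ("scene","side"):
    c=manip.get_calibration(n); f=manip.grab_frame(n)
    u=proj(c,p);v=proj(c,p-.045*z); print(n,u,v)
    x,y=int(u[0]),int(u[1]); x=min(max(x,70),570); y=min(max(y,60),340)
    g=cv2.resize(f[y-60:y+60,x-70:x+70],None,fx=5,fy=5,interpolation=cv2.INTER_CUBIC)
    for q,col in ((u,(0,0,255)),(v,(255,0,0))): cv2.drawMarker(g,tuple(int(a) for a in (q-[x-70,y-60])*5),col,0,20,2)
    cv2.imwrite(f"pics/d_{n}.png",g)
```

```text
[ 0.46811776 -0.19320763  0.14701911] [[0.003, 1.0, 0.008], [1.0, -0.003, -0.005], [-0.005, 0.008, -1.0]] [-0.44167487 -0.10517406 -1.05487998] [-5.38508262e-01 -2.10411949e-01  1.94094585e+00  4.20308639e-05
  1.40126214e+00 -5.35140411e-01]
scene [389.40681659 165.55039609] [391.08603401 150.36026429]
side [314.95091906 225.89816108] [313.88430263 201.65997845]
```

View pics/d_scene.png

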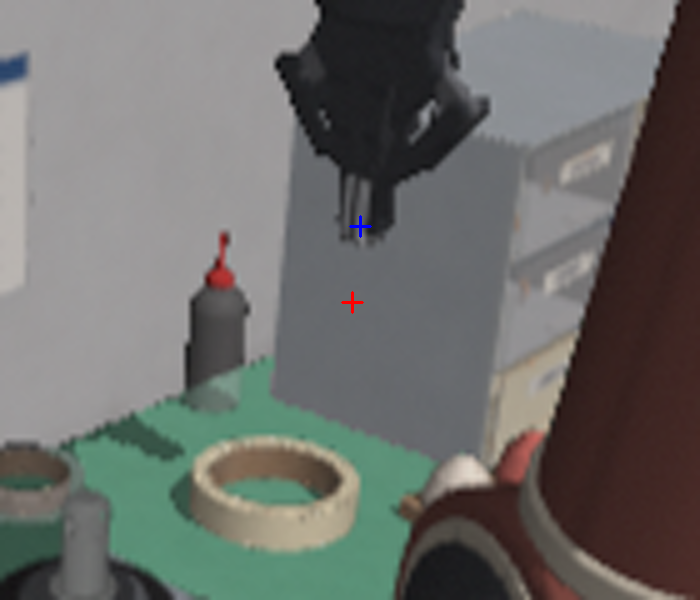

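View pics/d_side.png

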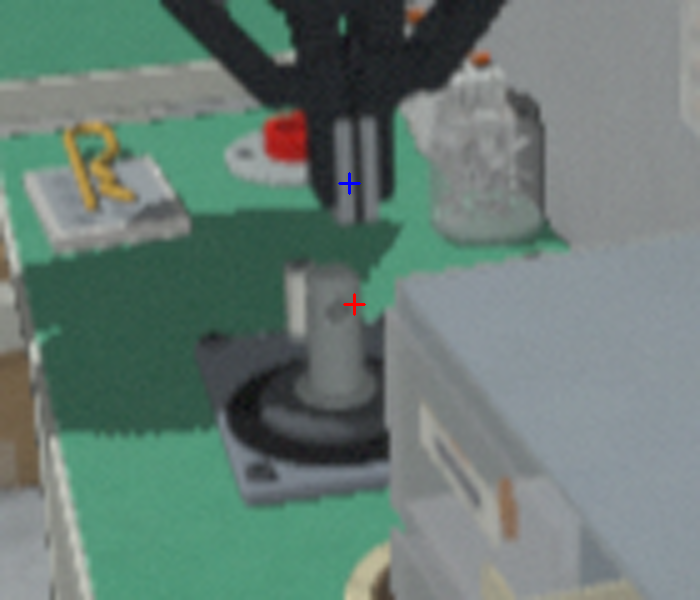

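```bash
python3 -m creep '[[0,0,0,0,0.02,0.02,0],[0,0,0,0,0.021,0.03,0],[0,0,0,0,0,0.03,0],[0,0,0,0,0,0.03,0],[0,0,0,0,0,0.02,0],[0,0,0,0,0,0,0],[0,0,0,0,0,0,0]]'
python3 - <<'E'
from h import *
s,c,f=snap("e1"); print(s['tool_pos'],rot(s['tool_rot']).as_matrix().round(3).tolist(),s['contact_force'],s['joint_vel'])
E
```

```text
time: 7.55
tool_pos: [0.5038, -0.1903, 0.0084]
tool_rot: [-0.003, 0.708, 0.706, -0.001]
contact_force: [1.1, -0.6, 0.5]
gripper_width: 0.004
[ 0.50382362 -0.1903314   0.008428  ] [[0.003, 1.0, -0.006], [1.0, -0.003, 0.003], [0.003, -0.006, -1.0]] [ 1.09546283 -0.60791025  0.47495443] [-2.09569607e-03 -4.42360190e-02 -5.58730685e-02  1.09731147e-05
 -4.30555616e-03  3.31721196e-04]
```

View pics/e1.png

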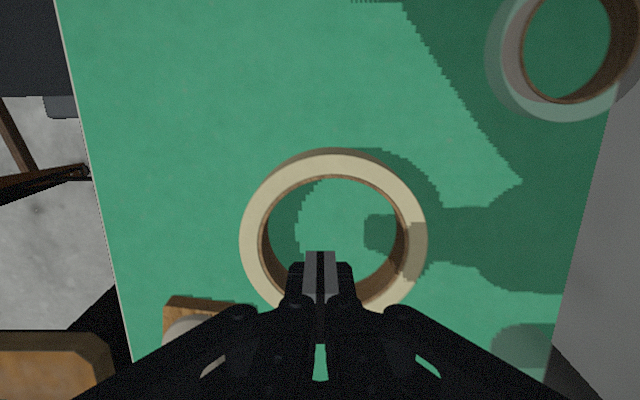

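```bash
python3 -m creep '[[0,0,0,0,0,0.007,0],[0,0,0,0,0,0.007,0],[0,0,0,0,0,0.006,0],[0,0,0,0,0,0,0],[0,0,0,0,0,0,0]]'; python3 -m creep '[[0,0,0,0,0,0.003,0],[0,0,0,0,0,0.003,0],[0,0,0,0,0,0.002,0],[0,0,0,0,0,0,0]]'; python3 -m creep '[[0,0,0,0,0,0.003,0],[0,0,0,0,0,0,0]]';python3 -m creep '[[0,0,0,0,0,0.003,0],[0,0,0,0,0,0,0]]'
```

```text
time: 8.02
tool_pos: [0.506, -0.1915, -0.009]
tool_rot: [-0.0, 0.708, 0.706, -0.0]
contact_force: [-0.3, -0.8, 0.0]
gripper_width: -0.004
time: 8.35
tool_pos: [0.5059, -0.1915, -0.0173]
tool_rot: [-0.0, 0.708, 0.706, -0.0]
contact_force: [0.5, 1.1, -0.3]
gripper_width: -0.0
time: 8.52
tool_pos: [0.506, -0.1915, -0.0202]
tool_rot: [-0.0, 0.708, 0.706, -0.0]
contact_force: [-0.4, 1.0, -0.7]
gripper_width: -0.004
time: 8.68
tool_pos: [0.506, -0.1915, -0.0232]
tool_rot: [-0.0, 0.708, 0.706, -0.0]
contact_force: [-0.3, -0.1, -0.8]
gripper_width: 0.002
```

```bash
python3 -m creep '[[0,0,0,0,0,0.003,0],[0,0,0,0,0,0,0]]'; python3 -m creep '[[0,0,0,0,0,0.002,0],[0,0,0,0,0,0,0]]'; python3 -m creep '[[0,0,0,0,0,0.002,0],[0,0,0,0,0,0,0]]'
```

```text
time: 8.85
tool_pos: [0.506, -0.1915, -0.0262]
tool_rot: [-0.0, 0.708, 0.706, -0.0]
contact_force: [0.1, 0.2, 0.2]
gripper_width: -0.006
time: 9.02
tool_pos: [0.5061, -0.1916, -0.0281]
tool_rot: [-0.0, 0.708, 0.706, -0.0]
contact_force: [1.0, 0.3, -0.6]
gripper_width: -0.002
time: 9.18
tool_pos: [0.5061, -0.1916, -0.03]
tool_rot: [-0.0, 0.708, 0.706, -0.0]
contact_force: [-0.3, 0.4, -0.3]
gripper_width: -0.001
```

```bash
python3 -m creep '[[0,0,0,0,0,0.002,0],[0,0,0,0,0,0,0]]'; python3 -m creep '[[0,0,0,0,0,0.002,0],[0,0,0,0,0,0,0]]'
python3 - <<'E'
from h import *
s,c,f=snap("e2"); print(s['contact_force'])
E
```

```text
time: 9.35
tool_pos: [0.5061, -0.1916, -0.032]
tool_rot: [-0.0, 0.708, 0.706, -0.0]
contact_force: [-0.8, -0.6, -0.1]
gripper_width: -0.002
time: 9.52
tool_pos: [0.5061, -0.1915, -0.034]
tool_rot: [-0.0, 0.708, 0.706, -0.0]
contact_force: [-0.4, 0.1, -0.7]
gripper_width: -0.001
[-0.35449788  0.06221489 -0.74645469]
```

View pics/e2.png

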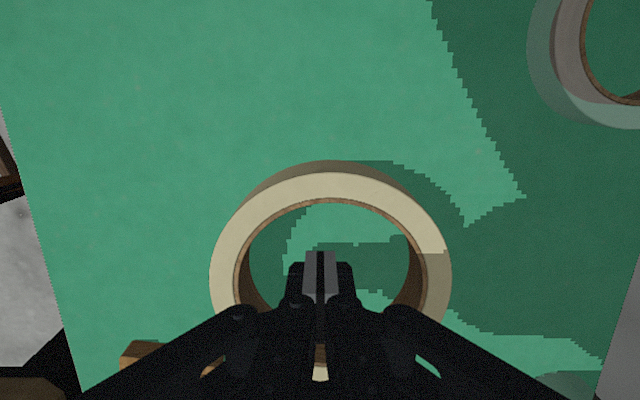

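```bash
for i in 1; do python3 -m creep '[[0,0,0,0,0,0.002,0],[0,0,0,0,0,0,0]]'; python3 -m creep '[[0,0,0,0,0,0.002,0],[0,0,0,0,0,0,0]]';  python3 -m creep '[[0,0,0,0,0,0.002,0],[0,0,0,0,0,0,0]]'; done
```

```text
time: 9.73
tool_pos: [0.5061, -0.1916, -0.036]
tool_rot: [-0.0, 0.708, 0.706, -0.0]
contact_force: [-0.3, 0.7, -0.2]
gripper_width: -0.002
time: 9.9
tool_pos: [0.5067, -0.1918, -0.037]
tool_rot: [0.0, 0.708, 0.706, 0.0]
contact_force: [-2.0, -0.2, 5.2]
gripper_width: 0.002
time: 10.07
tool_pos: [0.5067, -0.1918, -0.037]
tool_rot: [-0.001, 0.708, 0.706, -0.0]
contact_force: [-8.1, 4.3, 17.5]
gripper_width: 0.0
```

```bash
python3 -m creep '[[0,0,0,0,0,-0.02,0],[0,0,0,0,0,-0.025,0],[0,0,0,0,-0.011,0,0.45],[0,0,0,0,-0.016,0,0.45],[0,0,0,0,-0.014,0,0.45],[0,0,0,0,0,0,0.45],[0,0,0,0,0,0.01,0.45],[0,0,0,0,0,0.01,0.45],[0,0,0,0,0,0.01,0.45],[0,0,0,0,0,0,0.45],[0,0,0,0,0,0,0.45]]'
python3 - <<'E'
from h import *
s,c,f=snap("e3"); print(s['contact_force'])
E
```

```text
time: 10.98
tool_pos: [0.4645, -0.1909, -0.0264]
tool_rot: [-0.002, 0.708, 0.706, -0.0]
contact_force: [-0.2, 0.4, 0.6]
gripper_width: 0.451
[-0.23170327  0.4362682   0.55100274]
```

View pics/e3.png

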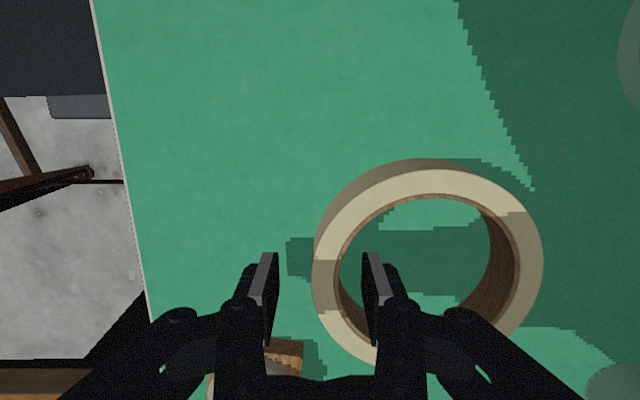

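```bash
python3 -m creep '[[0,0,0,0,0,0,0],[0,0,0,0,0,0,0],[0,0,0,0,0,0,0],[0,0,0,0,0,0,0],[0,0,0,0,0,0,0],[0,0,0,0,0,0,0]]'; python3 -m creep '[[0,0,0,0,0,-0.005,0],[0,0,0,0,0,-0.015,0],[0,0,0,0,0,-0.025,0],[0,0,0,0,0,-0.03,0],[0,0,0,0,0,-0.03,0],[0,0,0,0,0,-0.005,0],[0,0,0,0,0,0,0]]'
python3 - <<'E'
from h import *
s,c,f=snap("e4"); print(s['contact_force'])
E
```

```text
time: 11.53
tool_pos: [0.466, -0.1919, -0.024]
tool_rot: [0.001, 0.708, 0.706, 0.0]
contact_force: [0.6, -0.6, 1.7]
gripper_width: 0.104
time: 12.12
tool_pos: [0.4668, -0.1924, 0.0879]
tool_rot: [0.002, 0.708, 0.706, 0.001]
contact_force: [-0.3, -0.4, -1.4]
gripper_width: 0.109
[-0.30276928 -0.40601262 -1.39103186]
```

View pics/e4.png

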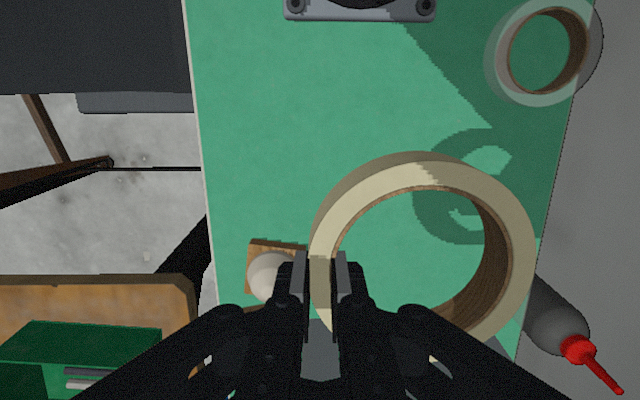

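```bash
python3 -m creep '[[0,0,0,0.015,-0.003,-0.005,0],[0,0,0,0.025,-0.004,-0.005,0],[0,0,0,0.025,-0.004,0,0],[0,0,0,0.02,-0.004,0,0],[0,0,0,0.005,0,0,0],[0,0,0,0,0,0,0],[0,0,0,0,0,0,0],[0,0,0,0,0,0,0]]'
python3 - <<'E'
from h import *
s,c,f=snap("f1"); print(s['contact_force'])
E
```

```text
time: 12.83
tool_pos: [0.4503, -0.1021, 0.0944]
tool_rot: [-0.001, 0.709, 0.706, -0.0]
contact_force: [-0.1, -0.7, -1.2]
gripper_width: 0.107
[-0.12857864 -0.65210568 -1.23319541]
```

View pics/f1.png

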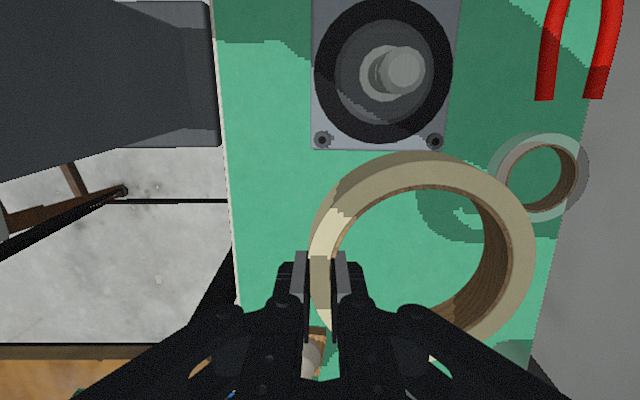

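Run:
```python
from h import *
import pickle
s,c=pickle.load(open("f1.pkl","rb")); f=cv2.imread("pics/f1.png"); g=f.max(2)
print("spindle rows", g[69,355:435].tolist()); print(g[30:110,405].tolist()); print("black",g[70,305:365].tolist())
cv2.imwrite("pics/f1z.png",cv2.resize(f[0:160,300:470],None,fx=4.5,fy=3.7,interpolation=cv2.INTER_CUBIC))
```

```text
spindle rows [69, 61, 64, 58, 76, 117, 128, 123, 118, 124, 129, 127, 125, 106, 75, 71, 79, 78, 80, 69, 112, 99, 73, 76, 102, 102, 101, 110, 108, 105, 108, 106, 113, 118, 126, 129, 125, 124, 124, 122, 124, 128, 121, 125, 121, 127, 125, 129, 125, 124, 124, 125, 123, 124, 124, 125, 125, 128, 123, 124, 128, 127, 124, 127, 122, 107, 103, 105, 106, 112, 86, 66, 63, 64, 59, 57, 52, 54, 51, 26]
[63, 62, 66, 65, 64, 58, 55, 67, 60, 60, 55, 64, 59, 64, 67, 54, 103, 120, 119, 122, 121, 119, 117, 121, 124, 123, 124, 126, 126, 124, 124, 128, 125, 123, 124, 129, 122, 124, 123, 124, 123, 124, 128, 125, 128, 127, 129, 126, 127, 126, 128, 124, 128, 127, 132, 131, 124, 104, 95, 94, 100, 100, 95, 93, 75, 61, 64, 58, 64, 60, 65, 63, 63, 62, 60, 62, 66, 63, 62, 60]
black [167, 168, 168, 167, 171, 150, 142, 158, 120, 44, 21, 27, 26, 26, 34, 21, 9, 42, 35, 28, 22, 31, 30, 24, 23, 23, 31, 28, 28, 29, 55, 60, 59, 55, 51, 53, 63, 64, 64, 67, 64, 62, 59, 62, 62, 64, 62, 59, 71, 63, 63, 59, 59, 64, 80, 116, 123, 119, 122, 123]
```

View pics/f1z.png

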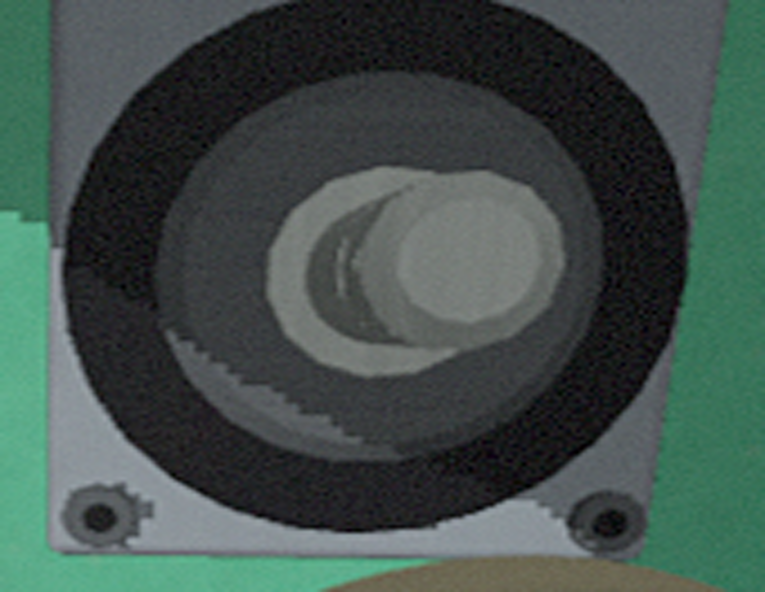

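```bash
cat >> h.py <<'E'
def platter(f,box,thr=48):
    g=f.max(2); m=np.zeros(g.shape,np.uint8); l,t,r,b=box; m[t:b,l:r]=(g[t:b,l:r]<thr); m=cv2.morphologyEx(m,cv2.MORPH_OPEN,np.ones((5,5),np.uint8))
    n,lab,st,ct=cv2.connectedComponentsWithStats(m); i=1+st[1:,4].argmax(); p=np.argwhere(lab==i)[:,::-1].astype(np.int32)
    o=np.zeros(g.shape,np.uint8); cv2.fillConvexPoly(o,cv2.convexHull(p.reshape(-1,1,2)),1); return o.astype(float)
E
python3 - <<'E'
from h import *
import pickle
s,c=pickle.load(open("f1.pkl","rb")); f=cv2.imread("pics/f1.png")
m=platter(f,(305,0,460,150))
print("platter",fit([(c,m)],lambda c,x:sil_top(c,x,.05,None,.014),[.495,-.015]))
print("spindle top",at_z(c,(300+468/4.5,260/3.7),.079), "shoulder", at_z(c,(300+460/4.5,260/3.7),.076))
def vs(z): return [at_z(c,u,.01) for u in ((300+98/4.5,517/3.7),(300+607/4.5,520/3.7))]
print("screws",vs(.01))
c2=pickle.load(open("b2.pkl","rb")); f2=cv2.imread("pics/b2.png"); m2=platter(f2,(325,90,412,175)); print("b2",fit([(c2,m2)],lambda c,x:sil_top(c,x,.05,None,.014),[.495,-.015]))
print("both z free",fit([(c,m),(c2,m2)],lambda c,x:sil_top(c,x,.05,None,x[2]),[.495,-.015,.014]))
mr=cream(f,(300,140,545,400)).astype(float)
hsv=cv2.cvtColor(f,cv2.COLOR_BGR2HSV); mr=((hsv[...,0]<38)&(hsv[...,0]>12)&(hsv[...,1]>25)&(hsv[...,2]>95)); W=np.zeros_like(mr);W[145:330,360:545]=1
mr=(mr&W).astype(float); W=W.astype(float)
r=lambda c,x:sil_top(c,x,.05,.04,x[2])*W
x=fit([(c,mr)],r,[.495,-.102,.137]); print("roll",x, "tcp",s['tool_pos'])
E
```

```text
platter (array([ 0.49474067, -0.01438816]), np.float64(239.86274509803923), np.float64(15989.0))
spindle top [ 0.49503055 -0.01436357  0.079     ] shoulder [ 0.49474421 -0.01423851  0.076     ]
screws [array([ 0.45090188, -0.06156145,  0.01      ]), array([ 0.53831327, -0.06252379,  0.01      ])]
b2 (array([ 0.49424111, -0.01455108]), np.float64(103.68627450980392), np.float64(3734.0))
both z free (array([ 0.49497954, -0.01438251,  0.01225394]), np.float64(245.85882352941172), np.float64(19723.0))
roll (array([ 0.48582883, -0.09525393,  0.1523236 ]), np.float64(2214.1176470588234), np.float64(9328.0)) tcp [ 0.45026953 -0.10208845  0.09440376]
```

Run:
```python
from h import *
import pickle
s,c=pickle.load(open("f1.pkl","rb")); f=cv2.imread("pics/f1.png"); t=s['tool_pos']
for z,col in ((.143,(0,0,255)),):
  for r in (.05,.04):
    cv2.polylines(f,[np.round(proj(c,circ((t[0]+.045,t[1]-.0005),r,z))).astype(np.int32)],True,col,1)
cv2.imwrite("pics/f1o.png",cv2.resize(f[130:400,260:560],None,fx=2.2,fy=2.2))
```

```text
(no output)
```

View pics/f1o.png

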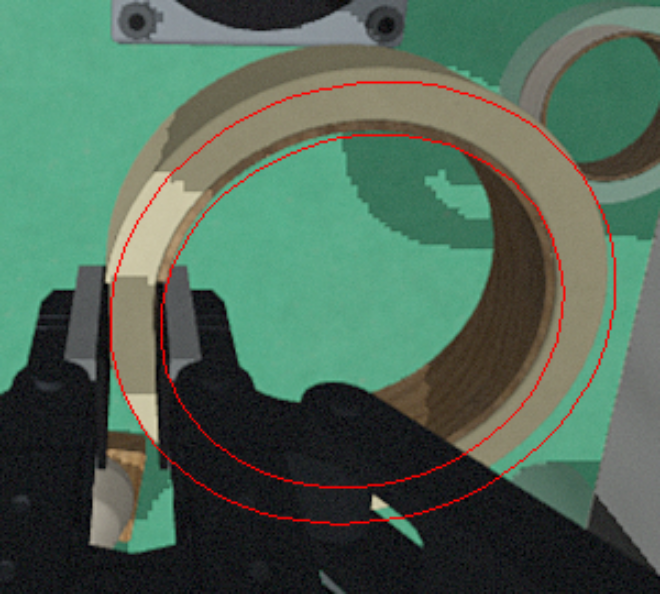

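Run:
```python
from h import *
import pickle
s,c=pickle.load(open("f1.pkl","rb")); f=cv2.imread("pics/f1.png"); t=s['tool_pos']
hsv=cv2.cvtColor(f,cv2.COLOR_BGR2HSV)
for n,(x,y) in dict(top=(420,168),side=(400,158),side2=(350,185),topR=(520,230),inner=(495,240),innerlow=(470,320),sunlit=(325,220),shad=(320,300)).items(): print(n,hsv[y,x])
V=hsv[...,2].astype(int);H=hsv[...,0];S=hsv[...,1]
m=(H<38)&(H>12)&(S>25)&(V>133); 
W=np.zeros(m.shape);W[145:335,362:545]=1
cv2.imwrite("pics/f1m.png",np.hstack([(m*255).astype(np.uint8)[140:400,290:560],f[140:400,290:560,2]]))
def ren(c,x):
    # x: dy, dz, tilt(rad, far side down), dx
    im=np.zeros((400*SS,640*SS),np.uint8)
    for r,v in ((.05,255),(.04,0)):
        p=circ((.045+x[3],x[0]),r,.0486+x[1]); p=p.copy(); p[:,2]-=x[2]*p[:,0]*1
        fillp(im,proj(c,p+t),v)
    return cv2.resize(im,(640,400),interpolation=cv2.INTER_AREA)/255.*W
x=fit([(c,m*W)],ren,[.0,0,0.0,0],.004);print(x)
x=fit([(c,m*W)],ren,x[0],.01);print(x)
```

```text
top [ 25  56 145]
side [ 24  64 112]
side2 [ 30  45 101]
topR [ 25  53 143]
inner [19 99 62]
innerlow [ 17 118  67]
sunlit [ 26  44 204]
shad [ 25  52 143]
(array([ 0.00183231, -0.00100085,  0.00314155, -0.00124398]), np.float64(549.9294117647058), np.float64(6630.0))
(array([ 0.00182215, -0.00098346,  0.00380731, -0.0012295 ]), np.float64(547.4941176470588), np.float64(6630.0))
```

View pics/f1m.png

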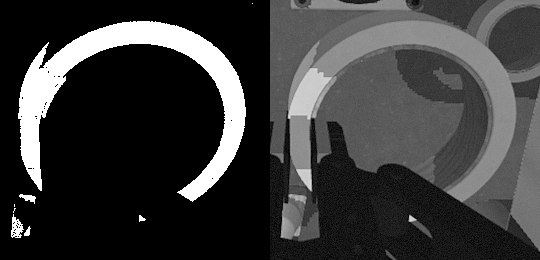

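```bash
python3 -m creep '[[0,0,0,0.015,0,0,0],[0,0,0,0.025,0,0,0],[0,0,0,0.025,0.001,0,0],[0,0,0,0.015,0,0,0],[0,0,0,0.006,0,0,0],[0,0,0,0,0,0,0],[0,0,0,0,0,0,0]]'
python3 - <<'E'
from h import *
s,c,f=snap("f2"); print(s['contact_force'])
t=s['tool_pos']
for z,col in ((t[2]+.0476,(0,0,255)),):
  for r in (.05,.04):
    cv2.polylines(f,[np.round(proj(c,circ((t[0]+.0438,t[1]+.0018),r,z))).astype(np.int32)],True,col,1)
cv2.polylines(f,[np.round(proj(c,circ((.4948,-.0144),.0125,.078))).astype(np.int32)],True,(255,0,0),1)
cv2.imwrite("pics/f2o.png",f)
E
```

```text
time: 13.47
tool_pos: [0.4521, -0.0162, 0.0953]
tool_rot: [0.0, 0.708, 0.706, -0.0]
contact_force: [0.2, -0.3, -1.0]
gripper_width: 0.101
[ 0.19991971 -0.26008478 -1.00231271]
```

View pics/f2o.png

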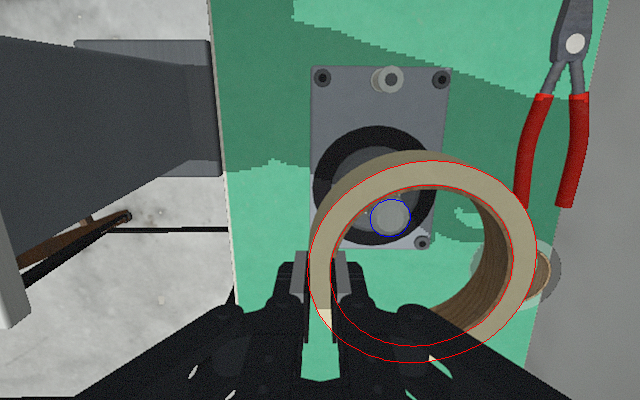

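```bash
python3 -m creep '[[0,0,0,0,-0.001,0.01,0],[0,0,0,0,0,0.02,0],[0,0,0,0,0,0.025,0],[0,0,0,0,0,0.02,0],[0,0,0,0,0,0.01,0],[0,0,0,0,0,0.006,0],[0,0,0,0,0,0.004,0],[0,0,0,0,0,0.004,0],[0,0,0,0,0,0,0],[0,0,0,0,0,0,0]]'; python3 -m creep '[[0,0,0,0,0,0.003,0],[0,0,0,0,0,0.002,0],[0,0,0,0,0,0,0],[0,0,0,0,0,0,0]]'
```

```text
time: 14.35
tool_pos: [0.4517, -0.0157, -0.0029]
tool_rot: [0.001, 0.708, 0.706, 0.0]
contact_force: [-0.9, -0.5, -1.4]
gripper_width: 0.104
time: 14.68
tool_pos: [0.4519, -0.0154, -0.0063]
tool_rot: [0.0, 0.708, 0.706, 0.0]
contact_force: [-9.1, 0.4, 13.1]
gripper_width: 0.101
```

Run:
```python
from h import *
s,c,f=snap("f3"); print(s['contact_force'],s['ft_torque'],s['tool_pos'])
t=s['tool_pos']; z=t[2]+.0476
for zz,col in ((.038,(0,0,255)),):
  for r in (.05,.04):
    cv2.polylines(f,[np.round(proj(c,circ((.4948,-.0144),r,zz))).astype(np.int32)],True,col,1)
cv2.imwrite("pics/f3o.png",cv2.resize(f[120:400,250:570],None,fx=2.1,fy=2.1))
```

```text
[-9.05907309  0.35565589 13.1201057 ] [0.30508543 0.65808843 0.08323989] [ 0.45192169 -0.0154363  -0.00629662]
```

View pics/f3o.png

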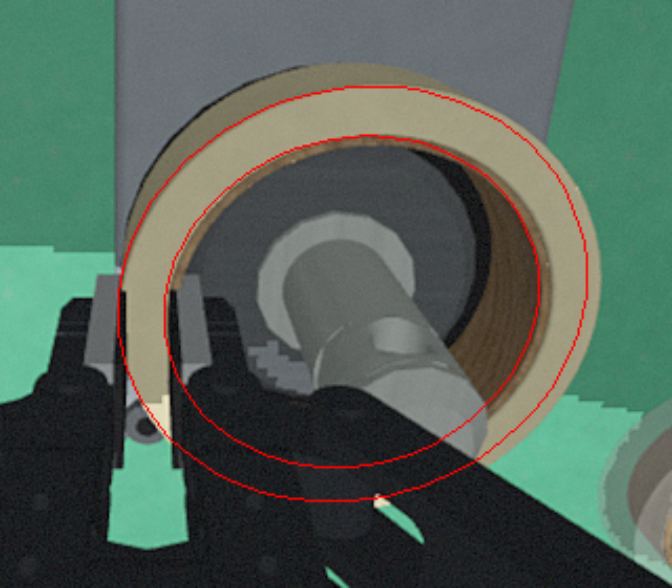

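```bash
python3 -m creep '[[0,0,0,0,-0.002,-0.001,0],[0,0,0,0,-0.001,0,0],[0,0,0,0,0,0,0],[0,0,0,0,0,0.002,0],[0,0,0,0,0,0.001,0],[0,0,0,0,0,0,0]]';  python3 - <<'E'
from h import *
s,c,f=snap("f4"); print(s['contact_force'],s['ft_torque'],s['tool_pos'])
for zz,col in ((.038,(0,0,255)),):
  for r in (.05,.04):
    cv2.polylines(f,[np.round(proj(c,circ((.4948,-.0144),r,zz))).astype(np.int32)],True,col,1)
cv2.imwrite("pics/f4o.png",cv2.resize(f[120:400,250:570],None,fx=2.1,fy=2.1))
E
```

```text
time: 15.23
tool_pos: [0.448, -0.0155, -0.01]
tool_rot: [-0.0, 0.708, 0.706, -0.0]
contact_force: [-3.8, 0.5, 6.7]
gripper_width: 0.101
[-3.76307797  0.4575768   6.71271676] [0.06409285 0.41307158 0.03762283] [ 0.44801129 -0.01550428 -0.01002498]
```

View pics/f4o.png

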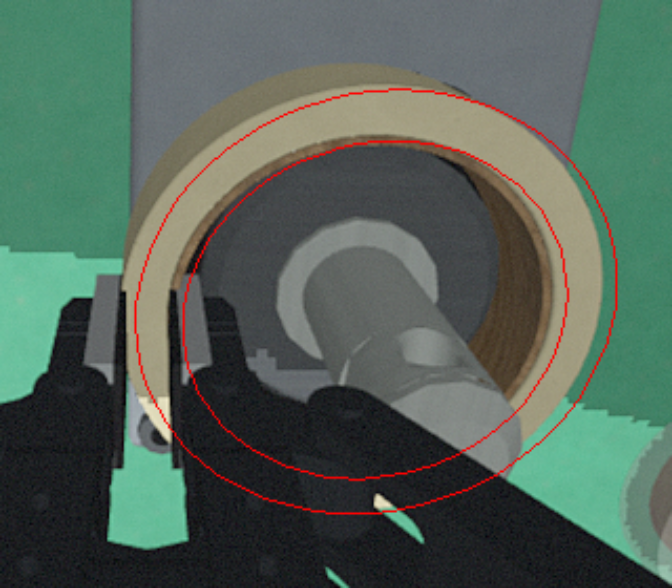

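```bash
python3 -m creep '[[0,0,0,0,0.0025,0.001,0],[0,0,0,0,0,0,0],[0,0,0,0,0,0,0]]';  python3 - <<'E'
from h import *
s,c,f=snap("f5"); print(s['contact_force'],s['ft_torque'],s['tool_pos'])
for zz,col in ((.038,(0,0,255)),):
  for r in (.05,.04):
    cv2.polylines(f,[np.round(proj(c,circ((.4948,-.0144),r,zz))).astype(np.int32)],True,col,1)
cv2.imwrite("pics/f5o.png",cv2.resize(f[120:400,250:570],None,fx=2.1,fy=2.1))
E
```

```text
time: 15.53
tool_pos: [0.4479, -0.0155, -0.0101]
tool_rot: [-0.003, 0.708, 0.706, -0.003]
contact_force: [-21.2, 1.9, 25.3]
gripper_width: 0.101
[-21.19985647   1.88166956  25.29921058] [0.1163356  2.27614832 0.11669019] [ 0.44791875 -0.0154586  -0.01006958]
```

View pics/f5o.png

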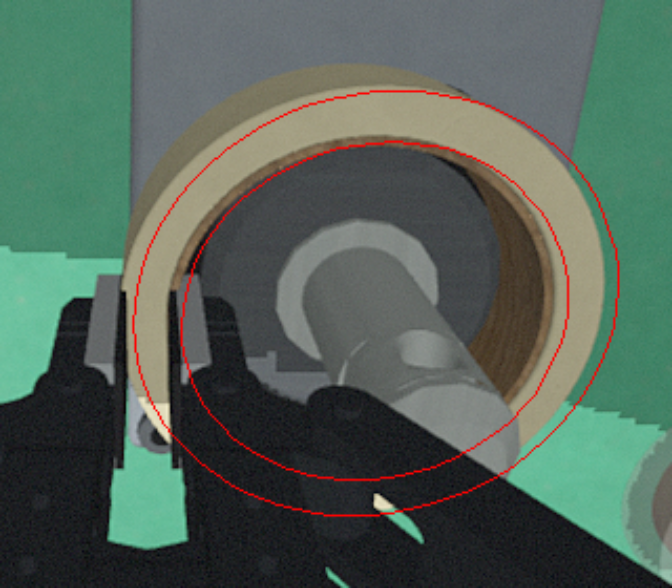

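```bash
python3 -m creep '[[0,0,0,0,0,-0.002,0],[0,0,0,0,0,0,0]]';python3 -m creep '[[0,0,0,0,0,-0.001,0],[0,0,0,0,0.0005,0,0],[0,0,0,0,0,0,0]]';  python3 - <<'E'
from h import *
s,c,f=snap("f6"); print(s['contact_force'],s['ft_torque'],s['tool_pos'])
for zz,col in ((.038,(0,0,255)),):
  for r in (.05,.04):
    cv2.polylines(f,[np.round(proj(c,circ((.4948,-.0144),r,zz))).astype(np.int32)],True,col,1)
cv2.imwrite("pics/f6o.png",cv2.resize(f[120:400,250:570],None,fx=2.1,fy=2.1))
E
```

```text
time: 15.75
tool_pos: [0.448, -0.0154, -0.0099]
tool_rot: [-0.002, 0.708, 0.706, -0.002]
contact_force: [-11.5, 0.3, 9.5]
gripper_width: 0.097
time: 16.0
tool_pos: [0.4481, -0.0153, -0.0096]
tool_rot: [-0.003, 0.708, 0.706, -0.002]
contact_force: [-9.8, -0.3, 6.8]
gripper_width: 0.102
[-9.84100058 -0.3021004   6.7711171 ] [0.00517276 1.11147907 0.05049898] [ 0.44810042 -0.01531025 -0.00958815]
```

View pics/f6o.png

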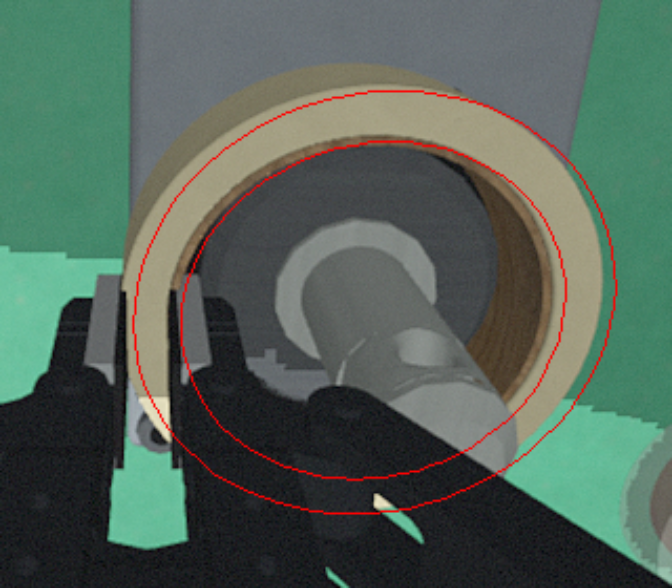

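Run:
```python
from h import *
import pickle
s,c=pickle.load(open("f6.pkl","rb")); f=cv2.imread("pics/f6.png"); 
x0=(.4948,-.0144)
for r,z,col in ((.031,.022,(0,255,255)),(.035,.014,(0,255,0)),(.0125,.022,(255,0,0)),(.0125,.078,(255,0,0)),(.05,.014,(255,0,255))):
    cv2.polylines(f,[np.round(proj(c,circ(x0,r,z))*8).astype(np.int32)],True,col,1,shift=3)
for r,z,col in ((.05,.038,(0,0,255)),(.0385,.038,(0,0,255)),(.0385,.014,(0,128,255)),(.05,.014,(0,128,255))):
    cv2.polylines(f,[np.round(proj(c,circ((.4919,-.0137),r,z))*8).astype(np.int32)],True,col,1,shift=3)
cv2.imwrite("pics/f6p.png",cv2.resize(f[140:390,290:560],None,fx=2.8,fy=2.3))
```

```text
(no output)
```

View pics/f6p.png

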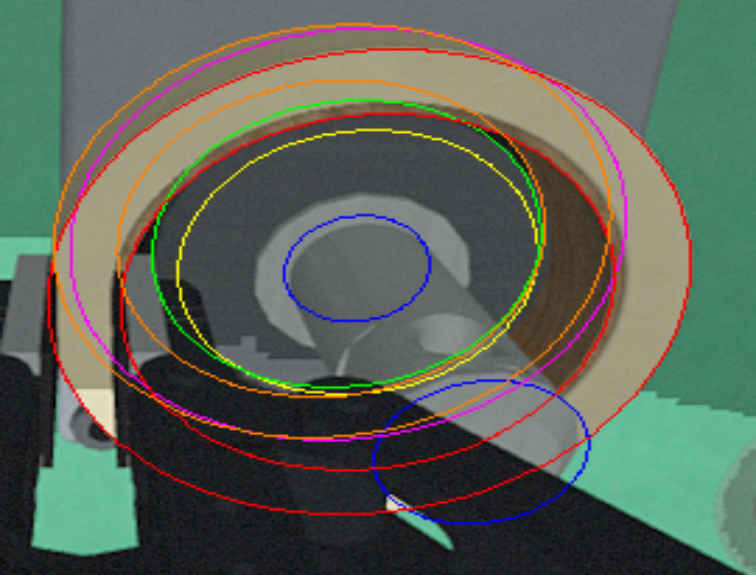

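```bash
python3 -m creep '[[0,0,0,0,-0.003,0,0],[0,0,0,0,0,0,0]]';python3 -m creep '[[0,0,0,0,0,0,0.2],[0,0,0,0,0,0,0.2],[0,0,0,0,0,-0.003,0.2],[0,0,0,0,0,0,0.2]]';  python3 - <<'E'
from h import *
s,c,f=snap("f7"); print(s['contact_force'],s['ft_torque'],s['tool_pos'],s['gripper_width'])
cv2.imwrite("pics/f7o.png",cv2.resize(f[120:400,250:570],None,fx=2.1,fy=2.1))
E
```

```text
time: 16.22
tool_pos: [0.4481, -0.0155, -0.0089]
tool_rot: [0.0, 0.708, 0.706, 0.0]
contact_force: [0.9, 0.4, -2.3]
gripper_width: 0.1
time: 16.55
tool_pos: [0.4481, -0.0155, -0.0054]
tool_rot: [0.0, 0.708, 0.706, 0.0]
contact_force: [-2.1, 0.8, 0.6]
gripper_width: 0.201
[-2.12072055  0.79259175  0.59960424] [0.09517503 0.14708982 0.05605796] [ 0.44805123 -0.01548412 -0.00535018] 0.20129465903136867
```

View pics/f7o.png

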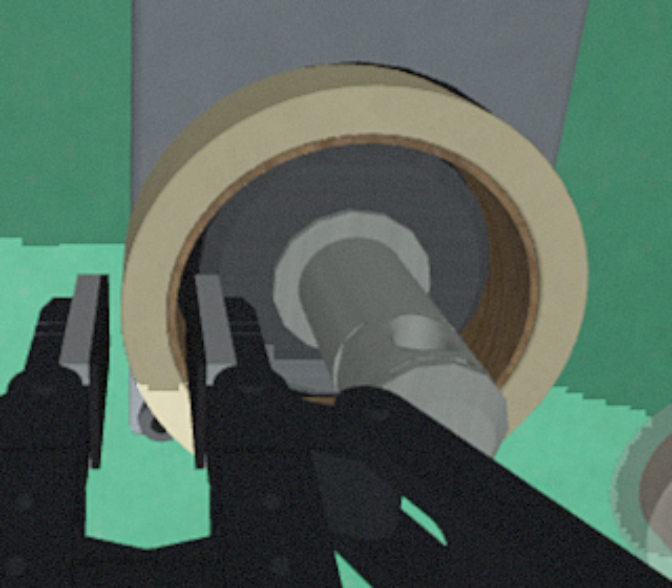

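```bash
python3 -m creep '[[0,0,0,0,0,-0.01,0.2],[0,0,0,0,0,-0.02,0.2],[0,0,0,0,0,-0.025,0.2],[0,0,0,-0.015,-0.01,-0.01,0.1],[0,0,0,-0.015,-0.02,0,0],[0,0,0,0,-0.015,0,0],[0,0,0,0,0,0,0],[0,0,0,0,0,0,0]]';  python3 - <<'E'
from h import *
s,c,f=snap("g1"); print(s['tool_pos'])
hsv=cv2.cvtColor(f,cv2.COLOR_BGR2HSV);V=hsv[...,2];H=hsv[...,0];S=hsv[...,1]
m=((H<38)&(H>12)&(S>25)&(V>133)).astype(float)
W=np.zeros(m.shape); q=proj(c,np.array([.4919,-.0137,.038])).astype(int); print(q); W[q[1]-110:q[1]+110,q[0]-110:q[0]+110]=1
ren=lambda c,x:sil_top(c,x,.05,.04,.038)*W
print(fit([(c,m*W)],ren,[.4919,-.0137]),fit([(c,m*W)],lambda c,x:sil_top(c,x,.05,.04,x[2])*W,[.4919,-.0137,.038]))
E
```

```text
time: 17.27
tool_pos: [0.4033, -0.0456, 0.06]
tool_rot: [0.001, 0.709, 0.706, 0.001]
contact_force: [0.4, -0.3, -0.6]
gripper_width: 0.0
[ 0.40331794 -0.04555356  0.05998205]
[466 168]
(array([ 0.49161221, -0.0143844 ]), np.float64(711.5019607843137), np.float64(6961.0)) (array([ 0.49202518, -0.01452798,  0.03722102]), np.float64(689.1019607843137), np.float64(6961.0))
```

View pics/g1.png

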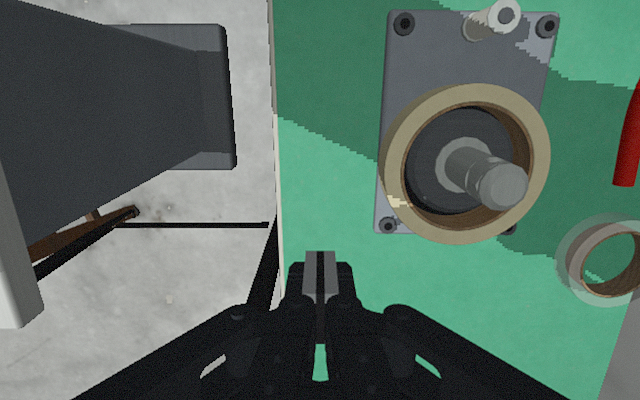

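```bash
python3 -m creep '[[0,0,0,0.016,0,0.01,0],[0,0,0,0.015,0,0.02,0],[0,0,0,0,0.005,0.025,0],[0,0,0,0,0.01,0.014,0],[0,0,0,0,0.008,0,0],[0,0,0,0,0,0,0],[0,0,0,0,0,0,0]]';  python3 -m creep '[[0,0,0,0,0.002,0,0],[0,0,0,0,0.002,0,0],[0,0,0,0,0,0,0]]'; python3 -m creep '[[0,0,0,0,0.002,0,0],[0,0,0,0,0,0,0]]'
python3 - <<'E'
from h import *
s,c,f=snap("g2"); print(s['tool_pos'],s['contact_force'])
E
```

```text
time: 17.9
tool_pos: [0.4274, -0.0145, -0.0086]
tool_rot: [0.0, 0.708, 0.706, 0.0]
contact_force: [-0.1, -1.5, -0.3]
gripper_width: -0.0
time: 18.15
tool_pos: [0.4309, -0.0147, -0.0087]
tool_rot: [0.001, 0.708, 0.706, 0.001]
contact_force: [0.1, -0.4, -0.6]
gripper_width: -0.003
time: 18.32
tool_pos: [0.4324, -0.0146, -0.0091]
tool_rot: [0.0, 0.708, 0.706, 0.0]
contact_force: [-0.2, 0.2, 1.4]
gripper_width: -0.003
[ 0.43239892 -0.0146196  -0.00910998] [-0.18998449  0.23191512  1.40646046]
```

View pics/g2.png

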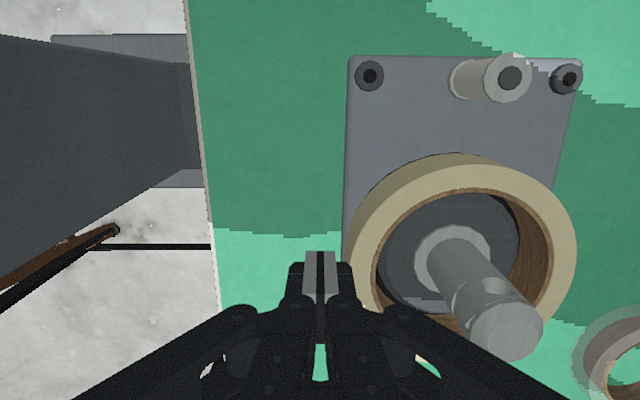

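```bash
python3 -m creep '[[0,0,0,0,0.002,0,0],[0,0,0,0,0.002,0,0],[0,0,0,0,0,0,0]]'
python3 - <<'E'
from h import *
s,c,f=snap("g3"); print(s['tool_pos'],s['contact_force'])
cv2.imwrite("pics/g3z.png",cv2.resize(f[150:390,250:600],None,fx=2.2,fy=2.2))
E
```

```text
time: 18.62
tool_pos: [0.4364, -0.0145, -0.0095]
tool_rot: [0.0, 0.708, 0.706, 0.0]
contact_force: [0.7, 0.5, 0.3]
gripper_width: -0.002
[ 0.43638221 -0.01452357 -0.00950624] [0.72139243 0.49406793 0.3104007 ]
```

View pics/g3z.png

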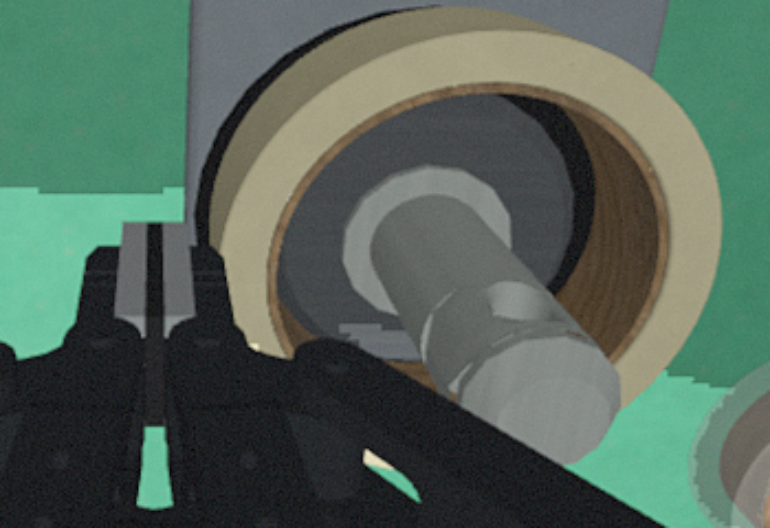

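Run:
```python
from h import *
import pickle
s,c=pickle.load(open("g3.pkl","rb")); f=cv2.imread("pics/g3.png")
hsv=cv2.cvtColor(f,cv2.COLOR_BGR2HSV);V=hsv[...,2];H=hsv[...,0];S=hsv[...,1]
m=((H<38)&(H>12)&(S>25)&(V>133)).astype(float)
W=np.zeros(m.shape); W[150:255,362:590]=1; W[255:340,470:590]=1
print(fit([(c,m*W)],lambda c,x:sil_top(c,x,.05,.04,.038)*W,[.495,-.0144]),fit([(c,m*W)],lambda c,x:sil_top(c,x,.05,.04,x[2])*W,[.495,-.0144,.038]))
```

```text
(array([ 0.49841155, -0.01383516]), np.float64(801.7019607843138), np.float64(8141.0)) (array([ 0.4982644 , -0.01377701,  0.03826378]), np.float64(791.7137254901961), np.float64(8141.0))
```

```bash
python3 -m creep '[[0,0,0,0,-0.003,-0.02,0],[0,0,0,0,0,-0.035,0],[0,0,0,0,0,-0.035,0],[0,0,0,0,0.025,0,0],[0,0,0,0,0.035,0,0],[0,0,0,0,0.035,0,0],[0,0,0,0,0.03,0,0],[0,0,0,0,0.014,0.01,0],[0,0,0,0,0,0.03,0],[0,0,0,0,0,0.035,0],[0,0,0,0,0,0.013,0],[0,0,0,0,0,0,0],[0,0,0,0,0,0,0]]'
python3 - <<'E'
from h import *
s,c,f=snap("g4"); print(s['tool_pos'],s['contact_force'])
E
```

```text
time: 19.75
tool_pos: [0.5712, -0.0148, -0.0082]
tool_rot: [-0.001, 0.708, 0.706, -0.0]
contact_force: [-0.6, -0.5, 0.1]
gripper_width: 0.005
[ 0.5712123  -0.0147578  -0.00820624] [-0.61380443 -0.52934431  0.10518278]
```

View pics/g4.png

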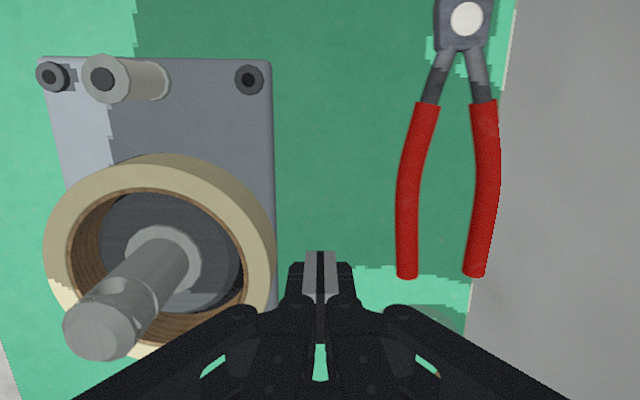

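Push the roll back by about 3.5 mm (final TCP x about 0.557), gently.

```bash
python3 -m creep '[[0,0,0,0,-0.006,0,0],[0,0,0,0,-0.005,0,0],[0,0,0,0,-0.002,0,0],[0,0,0,0,-0.001,0,0],[0,0,0,0,0,0,0],[0,0,0,0,0,0,0]]'
python3 - <<'E'
from h import *
s,c,f=snap("g5"); print(s['tool_pos'],s['contact_force'])
hsv=cv2.cvtColor(f,cv2.COLOR_BGR2HSV);V=hsv[...,2];H=hsv[...,0];S=hsv[...,1]
m=((H<38)&(H>12)&(S>25)&(V>133)).astype(float)
W=np.zeros(m.shape); W[150:245,30:290]=1; W[245:290,30:150]=1
print(fit([(c,m*W)],lambda c,x:sil_top(c,x,.05,.04,.038)*W,[.495,-.0144]))
cv2.imwrite("pics/g5z.png",cv2.resize(f[130:390,20:370],None,fx=2.2,fy=2.2))
E
```

```text
time: 20.3
tool_pos: [0.5589, -0.015, -0.0064]
tool_rot: [0.001, 0.708, 0.706, 0.001]
contact_force: [1.2, 1.1, 4.7]
gripper_width: -0.004
[ 0.55891692 -0.01499325 -0.00640469] [1.20287152 1.10611079 4.71670033]
(array([ 0.49760111, -0.01379572]), np.float64(548.5843137254902), np.float64(7395.0))
```

View pics/g5z.png

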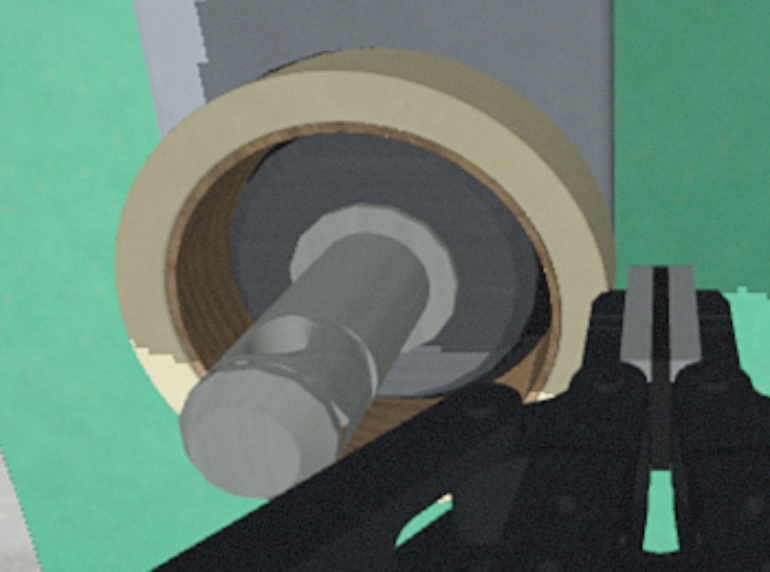

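```bash
python3 -m creep '[[0,0,0,0,0.006,-0.01,0],[0,0,0,0,0,-0.035,0],[0,0,0,0.005,-0.004,-0.04,0.3],[0,0,0,0.03,-0.004,-0.04,0.6],[0,0,0,0.04,-0.004,-0.02,0.8],[0,0,0,0.04,-0.004,0,0.8],[0,0,0,0.04,0,0,0.8],[0,0,0,0.04,0,0,0.8],[0,0,0,0.035,0,0,0.8],[0,0,0,0.02,0,0,0.8],[0,0,0,0.005,0,0,0.8],[0,0,0,0,0,0,0.8],[0,0,0,0,0,0,0.8]]'
python3 - <<'E'
from h import *
s,c,f=snap("h1"); print(s['tool_pos'],s['contact_force'])
E
```

```text
time: 21.43
tool_pos: [0.5496, 0.2316, 0.1288]
tool_rot: [0.0, 0.708, 0.706, -0.001]
contact_force: [0.3, -0.3, -0.2]
gripper_width: 0.8
[0.54957418 0.23164358 0.12879076] [ 0.3336165  -0.25061336 -0.22957576]
```

View pics/h1.png

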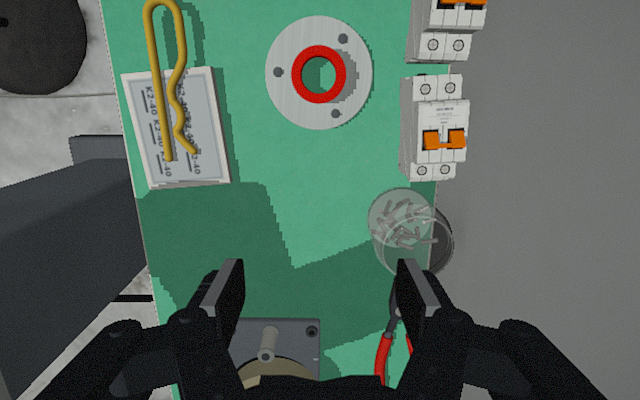

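Run:
```python
from h import *
import pickle
s,c=pickle.load(open("h1.pkl","rb")); f=cv2.imread("pics/h1.png")
hsv=cv2.cvtColor(f,cv2.COLOR_BGR2HSV);V=hsv[...,2];H=hsv[...,0];S=hsv[...,1].astype(int)
W=np.zeros(H.shape); W[30:120,275:370]=1
m=(((H<10)|(H>170))&(S>120)).astype(float)*W
# fill: full outer silhouette
cnt,_=cv2.findContours(m.astype(np.uint8),cv2.RETR_EXTERNAL,cv2.CHAIN_APPROX_NONE); cc=max(cnt,key=cv2.contourArea); o=np.zeros(H.shape,np.uint8); cv2.drawContours(o,[cc],-1,1,-1)
print("boss",fit([(c,o.astype(float))],lambda c,x:sil_ring(c,x,.022,.005,.021),[.549,.317]),)
g=(S<45)&(V>120); W2=np.zeros(H.shape);W2[5:140,255:382]=1
g=((g*W2)+o>0).astype(np.uint8); g=cv2.morphologyEx(g,cv2.MORPH_OPEN,np.ones((3,3),np.uint8))
cnt,_=cv2.findContours(g,cv2.RETR_EXTERNAL,cv2.CHAIN_APPROX_NONE); cc=max(cnt,key=cv2.contourArea); d=np.zeros(H.shape,np.uint8); cv2.drawContours(d,[cc],-1,1,-1)
print("disc",fit([(c,d.astype(float))],lambda c,x:sil_ring(c,x,.045,0,.005),[.549,.317]),fit([(c,d.astype(float))],lambda c,x:sil_ring(c,x,.045,x[2],x[2]+.005),[.549,.317,0]))
c2=pickle.load(open("b2.pkl","rb")); f2=cv2.imread("pics/b2.png"); hsv=cv2.cvtColor(f2,cv2.COLOR_BGR2HSV);H=hsv[...,0];S=hsv[...,1];W=np.zeros(H.shape); W[70:125,105:165]=1
m2=(((H<10)|(H>170))&(S>120)).astype(float)*W
cnt,_=cv2.findContours(m2.astype(np.uint8),cv2.RETR_EXTERNAL,cv2.CHAIN_APPROX_NONE); cc=max(cnt,key=cv2.contourArea); o2=np.zeros(H.shape,np.uint8); cv2.drawContours(o2,[cc],-1,1,-1)
print("boss2 z",fit([(c,o.astype(float)),(c2,o2.astype(float))],lambda c,x:sil_ring(c,x,.022,x[2]+.005,x[2]+.021),[.549,.317,.0]))
```

```text
boss (array([0.54759675, 0.32003217]), np.float64(77.04313725490196), np.float64(2514.0))
disc (array([0.54750077, 0.32003237]), np.float64(95.99215686274509), np.float64(9659.0)) (array([ 0.54743919,  0.32009285, -0.00075712]), np.float64(87.07058823529411), np.float64(9659.0))
boss2 z (array([ 0.54747925,  0.32019491, -0.00162585]), np.float64(133.6313725490196), np.float64(3475.0))
```

```bash
python3 -m creep '[[0,0,0,0.03,-0.002,0.01,0.8],[0,0,0,0.03,0,0.02,0.8],[0,0,0,0.02,0,0.03,0.8],[0,0,0,0.0085,0,0.035,0.8],[0,0,0,0,0,0.03,0.8],[0,0,0,0,0,0.02,0.8],[0,0,0,0,0,0.01,0.8],[0,0,0,0,0,0.003,0.8],[0,0,0,0,0,0,0.8],[0,0,0,0,0,0,0.8]]'
python3 - <<'E'
from h import *
s,c,f=snap("h2"); print(s['tool_pos'],s['contact_force'])
E
```

```text
time: 22.32
tool_pos: [0.5496, 0.3206, -0.0271]
tool_rot: [0.001, 0.709, 0.706, 0.001]
contact_force: [0.1, -0.0, -0.1]
gripper_width: 0.801
[ 0.54963018  0.3206143  -0.02705435] [ 0.11171671 -0.00099635 -0.14537455]
```

View pics/h2.png

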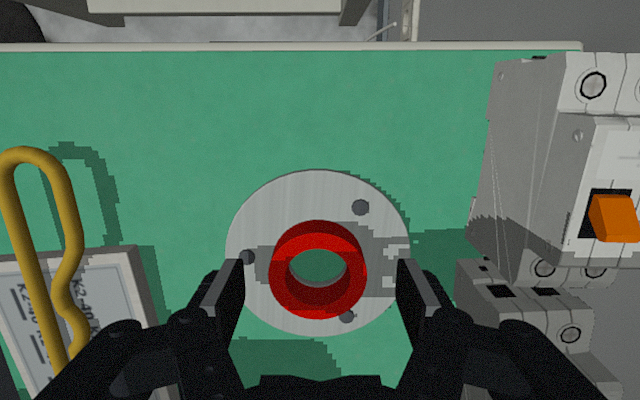

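```bash
python3 -m creep '[[0,0,0,0,0,0,0.3],[0,0,0,0,0,0,0.3],[0,0,0,0,0,0,0.3],[0,0,0,0,0,0,0.2],[0,0,0,0,0,0,0.2]]'; python3 -m creep '[[0,0,0,0,0,0,0],[0,0,0,0,0,-0.01,0],[0,0,0,0,0,-0.03,0],[0,0,0,0,0,-0.04,0],[0,0,0,0,0,-0.04,0],[0,0,0,0,0,-0.02,0],[0,0,0,0,0,0,0]]'
python3 - <<'E'
from h import *
s,c,f=snap("h3"); print(s['tool_pos'],s['contact_force'])
E
```

```text
time: 22.78
tool_pos: [0.5496, 0.3213, -0.0266]
tool_rot: [0.001, 0.708, 0.706, 0.001]
contact_force: [-0.8, -1.8, 6.5]
gripper_width: 0.486
time: 23.37
tool_pos: [0.5519, 0.3226, 0.1192]
tool_rot: [0.002, 0.708, 0.706, 0.006]
contact_force: [1.0, 0.1, -0.2]
gripper_width: 0.489
[0.55188503 0.32262563 0.11920794] [ 0.98025642  0.1229021  -0.2122932 ]
```

View pics/h3.png

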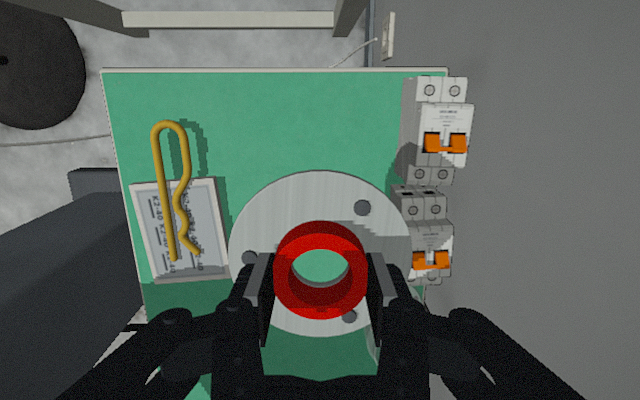

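```bash
python3 -m creep '[[0,0,0,-0.02,-0.006,0,0],[0,0,0,-0.035,-0.01,0,0],[0,0,0,-0.038,-0.01,0.005,0],[0,0,0,-0.038,-0.01,0.01,0],[0,0,0,-0.038,-0.01,0.01,0],[0,0,0,-0.038,-0.008,0.01,0],[0,0,0,-0.03,-0.001,0,0],[0,0,0,-0.02,0,0,0],[0,0,0,-0.005,0,0,0],[0,0,0,0,0,0,0],[0,0,0,0,0,0,0],[0,0,0,0,0,0,0]]'
python3 - <<'E'
from h import *
s,c,f=snap("i1"); print(s['tool_pos'],s['contact_force'],s['joint_vel'])
E
```

```text
time: 24.42
tool_pos: [0.4916, 0.0599, 0.0753]
tool_rot: [-0.001, 0.708, 0.706, -0.0]
contact_force: [0.4, -0.3, -1.4]
gripper_width: 0.482
[0.49158601 0.05994553 0.07526775] [ 0.40101791 -0.33635549 -1.39136252] [ 9.17696656e-03 -4.58094952e-03 -1.03577853e-02 -3.78662547e-03
 -7.93280393e-05 -2.37856811e-03]
```

View pics/i1.png

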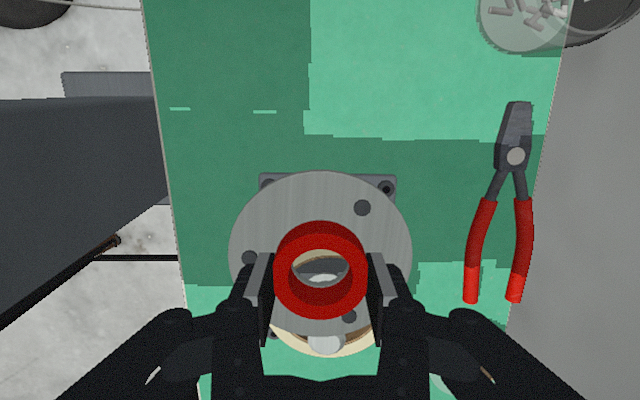

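Run:
```python
from h import *
import pickle
s,c=pickle.load(open("i1.pkl","rb")); f=cv2.imread("pics/i1.png"); t=np.array(s['tool_pos'])
hsv=cv2.cvtColor(f,cv2.COLOR_BGR2HSV);V=hsv[...,2];H=hsv[...,0];S=hsv[...,1].astype(int)
red=(((H<10)|(H>170))&(S>120)); W=np.zeros(H.shape);W[205:330,276:364]=1
cnt,_=cv2.findContours((red*W).astype(np.uint8),cv2.RETR_EXTERNAL,cv2.CHAIN_APPROX_NONE); cc=max(cnt,key=cv2.contourArea); o=np.zeros(H.shape,np.uint8); cv2.drawContours(o,[cc],-1,1,-1); o=o.astype(float)
g=(~((H>60)&(H<95)&(S>70)))&(S<60); W2=np.zeros(H.shape);W2[165:235,225:415]=1
# disc region: mask not-green bright
print(hsv[190,320],hsv[176,290],hsv[185,265],hsv[180,380])
gm=((V>95)&(S<45)).astype(np.uint8); gm=cv2.morphologyEx(gm,cv2.MORPH_CLOSE,np.ones((5,5),np.uint8)); gm=(gm+o>0)
cv2.imwrite("pics/i1m.png",((gm*W2)*255).astype(np.uint8)[150:340,200:440])
def disc(c,x): return sil_ring(c,t[:2]+[x[0],x[1]],.045,t[2]+x[2],t[2]+x[2]+.005)
def boss(c,x): return sil_ring(c,t[:2]+[x[0],x[1]],.022,t[2]+x[2]+.005,t[2]+x[2]+.021)
print("boss",fit([(c,o*W)],lambda c,x:boss(c,x)*W,[0,0,.0268]))
print("boss zfix",fit([(c,o*W)],lambda c,x:boss(c,[x[0],x[1],.0268])*W,[0,0]))
print("disc",fit([(c,gm*W2)],lambda c,x:disc(c,x)*W2,[0,0,.0268]))
```

```text
[ 90   8 135] [ 68   7 140] [50 12 64] [105  22 118]
boss (array([-0.00061234, -0.00261166,  0.02461908]), np.float64(62.62352941176471), np.float64(7431.0))
boss zfix (array([-0.00065911, -0.00141989]), np.float64(161.52549019607844), np.float64(7431.0))
disc (array([-0.00071692, -0.00120033,  0.02785941]), np.float64(805.1607843137255), np.float64(8931.0))
```

View pics/i1m.png

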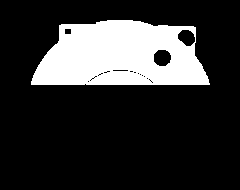

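Run:
```python
from h import *
import pickle
s,c=pickle.load(open("i1.pkl","rb")); f=cv2.imread("pics/i1.png"); t=np.array(s['tool_pos'])
hsv=cv2.cvtColor(f,cv2.COLOR_BGR2HSV);V=hsv[...,2];H=hsv[...,0];S=hsv[...,1].astype(int)
red=(((H<10)|(H>170))&(S>120)); W=np.zeros(H.shape);W[205:330,276:364]=1
cnt,_=cv2.findContours((red*W).astype(np.uint8),cv2.RETR_EXTERNAL,cv2.CHAIN_APPROX_NONE); cc=max(cnt,key=cv2.contourArea); o=np.zeros(H.shape,np.uint8); cv2.drawContours(o,[cc],-1,1,-1); o=o.astype(float)
W2=np.zeros(H.shape);W2[165:215,225:415]=1; W2[165:200,225:272]=0; W2[165:205,362:415]=0; W2[:,350:375]=0; W2[185:,:]*=1; 
gm=((V>118)&(S<45)).astype(np.uint8); gm=cv2.morphologyEx(gm,cv2.MORPH_CLOSE,np.ones((5,5),np.uint8)); gm=(gm+o>0)
cv2.imwrite("pics/i1m2.png",((gm*W2)*255).astype(np.uint8)[150:340,200:440])
C=np.zeros(2)
def disc(c,x): return sil_ring(c,t[:2]+[x[0],x[1]],.045,t[2]+x[2],t[2]+x[2]+.005)
def boss(c,x): return sil_ring(c,t[:2]+[x[0],x[1]],.022,t[2]+x[2]+.005,t[2]+x[2]+.021)
both=lambda c,x: np.vstack([disc(c,x)*W2,boss(c,x)*W])
print(fit([(c,gm*W2)],lambda c,x:disc(c,x)*W2,[0,0,.0268]))
print(fit([(c,np.vstack([gm*W2,o*W]))],both,[0,0,.0268]))
```

```text
(array([-0.0007367 , -0.00123831,  0.03090403]), np.float64(31.050980392156863), np.float64(3833.0))
(array([-0.00066906, -0.00265696,  0.02457532]), np.float64(126.61176470588236), np.float64(11264.0))
```

View pics/i1m2.png

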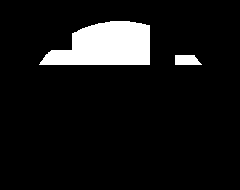

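```bash
python3 -m creep '[[0,0,0,-0.02,0.002,0,0],[0,0,0,-0.025,0.002,0,0],[0,0,0,-0.02,0,0,0],[0,0,0,-0.0075,0,0.008,0],[0,0,0,0,0,0.007,0],[0,0,0,0,0,0,0],[0,0,0,0,0,0,0],[0,0,0,0,0,0,0]]'
python3 - <<'E'
from h import *
s,c,f=snap("i2"); print(s['tool_pos'],s['contact_force'],s['joint_vel'].round(3))
t=np.array(s['tool_pos'])
K=(.4948,-.0144)
for r,z,col in ((.0125,.078,(255,0,0)),(.010,.079,(255,0,0))):
    cv2.polylines(f,[np.round(proj(c,circ(K,r,z))*8).astype(np.int32)],True,col,1,shift=3)
for r,z,col in ((.0142,.0267,(0,255,0)),(.0142,.0267+.021,(0,255,255)),(.022,.0267+.021,(0,255,255))):
    cv2.polylines(f,[np.round(proj(c,circ(t[:2]+[-.0007,-.0018],r,t[2]+z))*8).astype(np.int32)],True,col,1,shift=3)
cv2.imwrite("pics/i2o.png",cv2.resize(f[160:370,210:430],None,fx=3.4,fy=2.8))
E
```

```text
time: 25.13
tool_pos: [0.4956, -0.0125, 0.0607]
tool_rot: [-0.0, 0.708, 0.706, -0.0]
contact_force: [-0.5, 0.2, -1.9]
gripper_width: 0.484
[ 0.4956353  -0.01246733  0.06070338] [-0.50186111  0.24076915 -1.92105337] [-0.004 -0.009 -0.008 -0.004 -0.001 -0.001]
```

View pics/i2o.png

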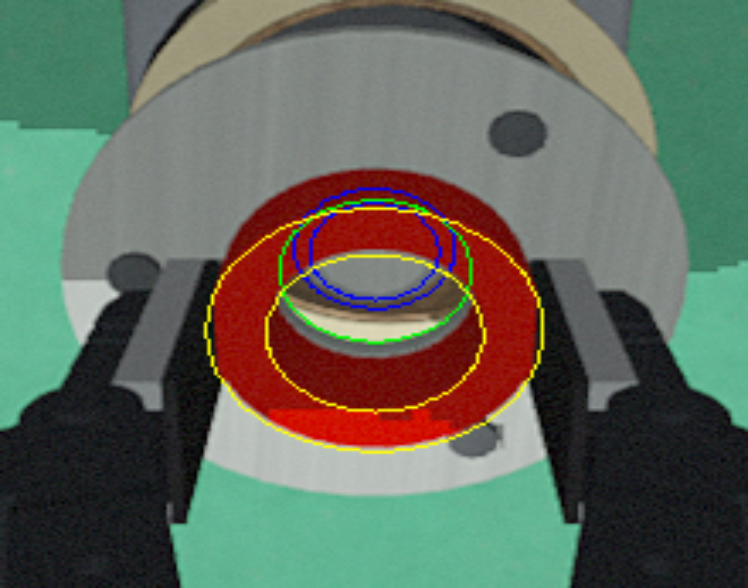

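Run:
```python
from h import *
f=cv2.imread("pics/i2.png")
cv2.imwrite("pics/i2z.png",cv2.resize(f[215:300,275:365],None,fx=8,fy=7,interpolation=cv2.INTER_CUBIC))
```

```text
(no output)
```

View pics/i2z.png

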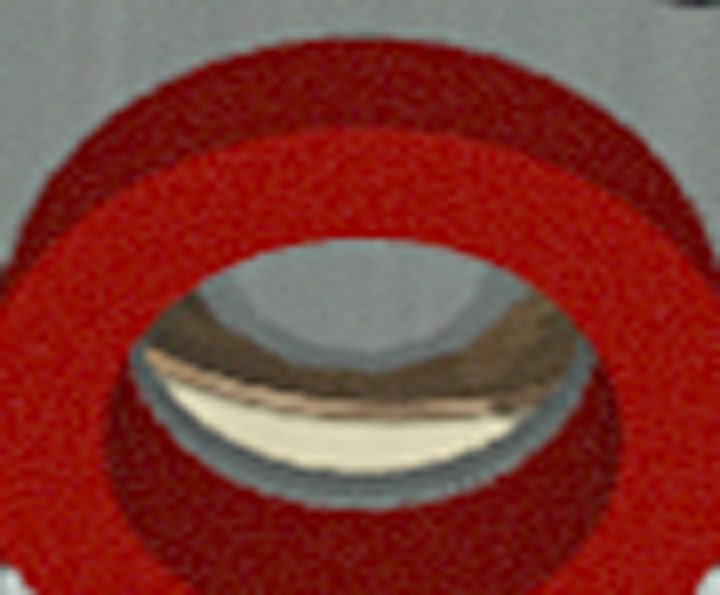

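```bash
python3 -m creep '[[0,0,0,0.0008,0,0.003,0],[0,0,0,0,0,0.004,0],[0,0,0,0,0,0.004,0],[0,0,0,0,0,0.004,0],[0,0,0,0,0,0,0]]'; python3 -m creep '[[0,0,0,0,0,0.004,0],[0,0,0,0,0,0.004,0],[0,0,0,0,0,0,0]]'; python3 -c "
from h import *
print(manip.state()['ft_torque'])"
```

```text
time: 25.6
tool_pos: [0.4949, -0.0126, 0.0447]
tool_rot: [-0.001, 0.708, 0.706, -0.001]
contact_force: [-0.2, -0.7, -2.6]
gripper_width: 0.484
time: 25.85
tool_pos: [0.4951, -0.0127, 0.037]
tool_rot: [-0.001, 0.708, 0.706, -0.0]
contact_force: [0.3, 0.3, -2.0]
gripper_width: 0.483
[-0.00460299 -0.02899256 -0.01889292]
```

```bash
python3 -m creep '[[0,0,0,0,0,0.006,0],[0,0,0,0,0,0.006,0],[0,0,0,0,0,0.005,0],[0,0,0,0,0,0.003,0],[0,0,0,0,0,0,0]]'; python3 -m creep '[[0,0,0,0,0,0.002,0],[0,0,0,0,0,0.001,0],[0,0,0,0,0,0,0]]'; python3 -m creep '[[0,0,0,0,0,0.002,0],[0,0,0,0,0,0,0]]'
```

```text
time: 26.27
tool_pos: [0.4949, -0.0126, 0.0168]
tool_rot: [-0.001, 0.708, 0.706, -0.001]
contact_force: [-1.0, 0.4, -2.0]
gripper_width: 0.484
time: 26.52
tool_pos: [0.4959, -0.0128, 0.015]
tool_rot: [-0.0, 0.708, 0.706, 0.0]
contact_force: [-0.4, 0.7, -2.2]
gripper_width: 0.487
time: 26.68
tool_pos: [0.4958, -0.0128, 0.013]
tool_rot: [-0.0, 0.708, 0.706, -0.0]
contact_force: [-0.1, -0.0, -2.0]
gripper_width: 0.485
```

```bash
python3 -m creep '[[0,0,0,0,0,0.002,0],[0,0,0,0,0,0,0]]';python3 -m creep '[[0,0,0,0,0,0.0015,0],[0,0,0,0,0,0,0]]'
```

```text
time: 26.85
tool_pos: [0.4962, -0.0128, 0.0112]
tool_rot: [0.0, 0.708, 0.706, 0.0]
contact_force: [0.3, -0.4, -2.0]
gripper_width: 0.482
time: 27.02
tool_pos: [0.4964, -0.0129, 0.0111]
tool_rot: [0.0, 0.708, 0.706, 0.0]
contact_force: [-3.2, 0.0, 7.0]
gripper_width: 0.482
```

```bash
python3 -m creep '[[0,0,0,0,0,-0.0015,0.7],[0,0,0,0,0,0,0.75],[0,0,0,0,0,0,0.75],[0,0,0,0,0,-0.01,0.75],[0,0,0,0,0,-0.025,0.75],[0,0,0,0,0,-0.04,0.75],[0,0,0,-0.01,0,-0.04,0.75],[0,0,0,-0.03,0,0,0.75],[0,0,0,-0.03,0,0,0.75],[0,0,0,0,0,0,0.75],[0,0,0,0,0,0,0.75]]'
python3 - <<'E'
from h import *
s,c,f=snap("j1"); print(s['tool_pos'],s['contact_force'])
K=(.4948,-.0140)
g=f.copy()
for r,z,col in ((.045,.043,(0,255,0)),(.022,.059,(0,255,255)),(.0125,.077,(255,0,0)),(.05,.038,(0,0,255))):
    cv2.polylines(g,[np.round(proj(c,circ(K,r,z))*8).astype(np.int32)],True,col,1,shift=3)
cv2.imwrite("pics/j1o.png",g)
E
```

```text
time: 27.93
tool_pos: [0.4957, -0.0838, 0.1269]
tool_rot: [0.0, 0.709, 0.705, 0.0]
contact_force: [-0.6, -0.3, -0.3]
gripper_width: 0.745
[ 0.49574664 -0.08379338  0.12687518] [-0.56338037 -0.3022971  -0.29430713]
```

View pics/j1o.png

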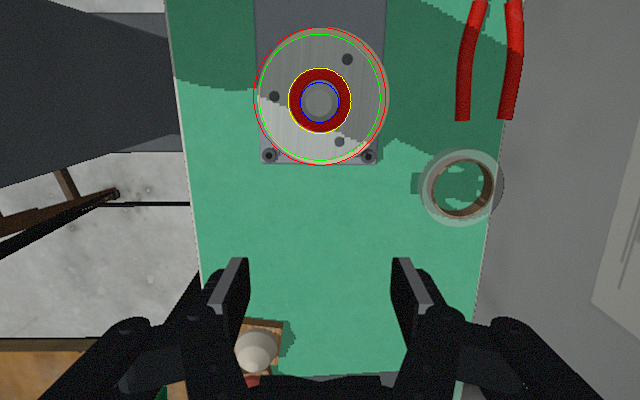

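Run:
```python
from h import *
f=cv2.imread("pics/j1.png")
cv2.imwrite("pics/j1z.png",cv2.resize(f[60:140,280:360],None,fx=7,fy=7,interpolation=cv2.INTER_CUBIC))
import pickle
s,c=pickle.load(open("j1.pkl","rb"))
hsv=cv2.cvtColor(f,cv2.COLOR_BGR2HSV);V=hsv[...,2];H=hsv[...,0];S=hsv[...,1].astype(int)
W=np.zeros(H.shape); W[65:137,285:355]=1
red=((((H<10)|(H>170))&(S>120))*W).astype(np.uint8)
cnt,_=cv2.findContours(red,cv2.RETR_EXTERNAL,cv2.CHAIN_APPROX_NONE); cc=max(cnt,key=cv2.contourArea); o=np.zeros(H.shape,np.uint8); cv2.drawContours(o,[cc],-1,1,-1)
print("boss",fit([(c,o.astype(float))],lambda c,x:sil_ring(c,x,.022,.043,.059),[.495,-.014]),fit([(c,o.astype(float))],lambda c,x:sil_ring(c,x,.022,x[2],x[2]+.016),[.495,-.014,.043]))
```

```text
boss (array([ 0.49543402, -0.01360152]), np.float64(110.03137254901961), np.float64(3144.0)) (array([ 0.49539089, -0.013633  ,  0.03937372]), np.float64(53.32549019607843), np.float64(3144.0))
```

View pics/j1z.png

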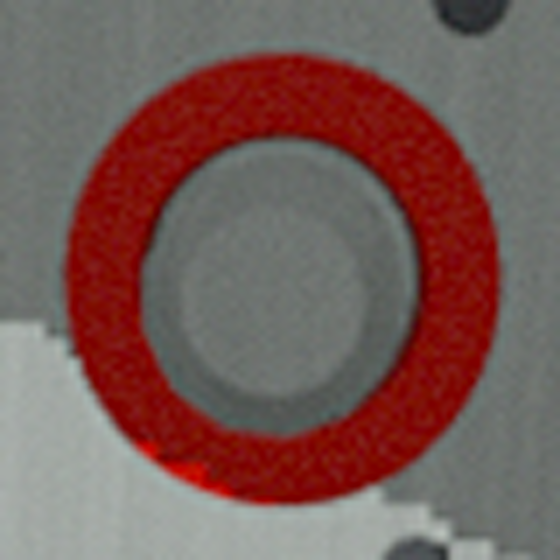

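Run:
```python
from h import *
import pickle
s,c=pickle.load(open("j1.pkl","rb")); print("spindle top",at_z(c,(319.3,103.1),.079))
for n in ("h1","h3"):
    s,c=pickle.load(open(n+".pkl","rb")); f=cv2.imread(f"pics/{n}.png"); hsv=cv2.cvtColor(f,cv2.COLOR_BGR2HSV);V=hsv[...,2];H=hsv[...,0];S=hsv[...,1].astype(int)
    m=((H>15)&(H<35)&(S>130)).astype(np.uint8); m[:,250:]=0; m[300:]=0
    k,l,st,_=cv2.connectedComponentsWithStats(m); i=1+st[1:,4].argmax(); print(n,st[i])
    p=np.argwhere(l==i)[:,::-1]; q=np.array([at_z(c,u,.0135)[:2] for u in p]); print(q.min(0),q.max(0))
    # min-y tip area
    for y in (.29,.30,.31,.32,.33,.35,.36,.37):
        r=q[abs(q[:,1]-y)<.001]; 
        if len(r): 
            xs=np.sort(r[:,0]); br=np.where(np.diff(xs)>.003)[0]; print(y,[ (round(a.min(),4),round(a.max(),4)) for a in np.split(xs,br+1)])
```

```text
spindle top [ 0.49502306 -0.01436034  0.079     ]
h1 [ 143    0   54  162 2833]
[0.41131133 0.24921232] [0.44244129 0.37432869]
0.29 [(np.float64(0.4122), np.float64(0.4182)), (np.float64(0.4282), np.float64(0.4342))]
0.3 [(np.float64(0.412), np.float64(0.4187)), (np.float64(0.4222), np.float64(0.4304))]
0.31 [(np.float64(0.4119), np.float64(0.4187)), (np.float64(0.4227), np.float64(0.4294))]
0.32 [(np.float64(0.4119), np.float64(0.4186)), (np.float64(0.4274), np.float64(0.4349))]
0.33 [(np.float64(0.4119), np.float64(0.4184)), (np.float64(0.4329), np.float64(0.4411))]
0.35 [(np.float64(0.4119), np.float64(0.4182)), (np.float64(0.4358), np.float64(0.4421))]
0.36 [(np.float64(0.4113), np.float64(0.4182)), (np.float64(0.4362), np.float64(0.4424))]
0.37 [(np.float64(0.4129), np.float64(0.4239)), (np.float64(0.4301), np.float64(0.4407))]
h3 [ 150  120   50  141 2327]
[0.41127523 0.24940096] [0.44233523 0.37712917]
0.29 [(np.float64(0.4123), np.float64(0.4186)), (np.float64(0.4276), np.float64(0.4338))]
0.3 [(np.float64(0.4119), np.float64(0.4183)), (np.float64(0.4226), np.float64(0.4297))]
0.31 [(np.float64(0.4118), np.float64(0.4179)), (np.float64(0.4221), np.float64(0.4293))]
0.32 [(np.float64(0.4123), np.float64(0.4183)), (np.float64(0.427), np.float64(0.4349))]
0.33 [(np.float64(0.4114), np.float64(0.4183)), (np.float64(0.4326), np.float64(0.4405))]
0.35 [(np.float64(0.4117), np.float64(0.4178)), (np.float64(0.4354), np.float64(0.4421))]
0.36 [(np.float64(0.4116), np.float64(0.4176)), (np.float64(0.4357), np.float64(0.4423))]
0.37 [(np.float64(0.4131), np.float64(0.4232)), (np.float64(0.429), np.float64(0.4396))]
```

```bash
python3 -m creep '[[0,0,0,0.02,-0.006,0,0.7],[0,0,0,0.035,-0.007,0,0.65],[0,0,0,0.04,-0.007,0,0.65],[0,0,0,0.04,-0.007,0,0.65],[0,0,0,0.04,-0.007,0,0.65],[0,0,0,0.04,-0.007,0,0.65],[0,0,0,0.04,-0.007,0,0.65],[0,0,0,0.04,-0.007,0,0.65],[0,0,0,0.04,-0.007,0.01,0.65],[0,0,0,0.03,-0.007,0.02,0.65],[0,0,0,0.015,0,0.01,0.65],[0,0,0,0,0,0,0.65],[0,0,0,0,0,0,0.65],[0,0,0,0,0,0,0.65]]'
python3 - <<'E'
from h import *
s,c,f=snap("k1"); print(s['tool_pos'],s['contact_force'],s['joint_vel'].round(3))
hsv=cv2.cvtColor(f,cv2.COLOR_BGR2HSV);V=hsv[...,2];H=hsv[...,0];S=hsv[...,1].astype(int)
m=((H>15)&(H<35)&(S>130)).astype(np.uint8)
k,l,st,_=cv2.connectedComponentsWithStats(m); i=1+st[1:,4].argmax(); print(st[i])
p=np.argwhere(l==i)[:,::-1]; q=np.array([at_z(c,u,.0135)[:2] for u in p]); print(q.min(0),q.max(0))
for y in (.26,.28,.30,.32,.34,.345,.35,.355,.36):
    r=q[abs(q[:,1]-y)<.001]
    if len(r): 
        xs=np.sort(r[:,0]); br=np.where(np.diff(xs)>.003)[0]; print(y,[ (round(float(a.min()),4),round(float(a.max()),4)) for a in np.split(xs,br+1)])
E
```

```text
time: 29.15
tool_pos: [0.4278, 0.2972, 0.0864]
tool_rot: [0.0, 0.708, 0.706, -0.0]
contact_force: [0.5, -0.4, 0.7]
gripper_width: 0.649
[0.42777467 0.29720972 0.08643884] [ 0.47908549 -0.39002095  0.65217336] [-0.022 -0.014 -0.006  0.001 -0.002  0.001]
[ 300   86   42  165 2886]
[0.41248199 0.24905491] [0.44271096 0.37713627]
0.26 [(0.4139, 0.4188), (0.4326, 0.4407)]
0.28 [(0.4134, 0.419), (0.4254, 0.4333)]
0.3 [(0.4131, 0.4185), (0.4239, 0.4309)]
0.32 [(0.4135, 0.4188), (0.4286, 0.4354)]
0.34 [(0.4131, 0.4183), (0.4368, 0.4427)]
0.345 [(0.4125, 0.4184), (0.4367, 0.4426)]
0.35 [(0.4126, 0.4184), (0.4367, 0.4425)]
0.355 [(0.4127, 0.4185), (0.4366, 0.4424)]
0.36 [(0.4128, 0.4186), (0.4366, 0.4424)]
```

View pics/k1.png

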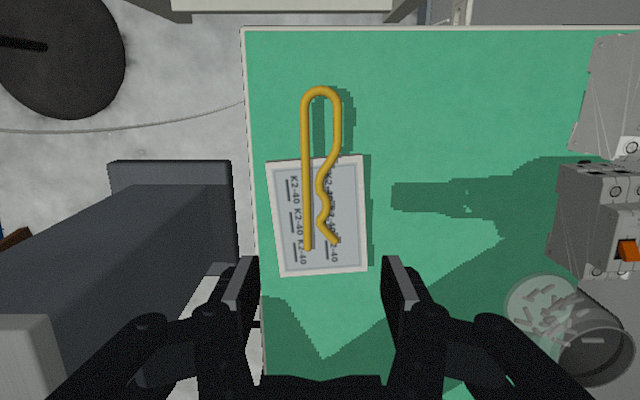

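```bash
python3 -m creep '[[0,0,0,0.02,0,0.01,0.6],[0,0,0,0.02,0,0.02,0.6],[0,0,0,0.0135,0,0.03,0.6],[0,0,0,0,0,0.03,0.6],[0,0,0,0,0,0.015,0.6],[0,0,0,0,0,0.009,0.6],[0,0,0,0,0,0.003,0.6],[0,0,0,0,0,0,0.6],[0,0,0,0,0,0,0.6]]'
python3 - <<'E'
from h import *
s,c,f=snap("k2"); print(s['tool_pos'],s['contact_force'],s['joint_vel'].round(3))
E
```

```text
time: 29.95
tool_pos: [0.4297, 0.3511, -0.0291]
tool_rot: [0.0, 0.709, 0.706, 0.001]
contact_force: [0.3, 0.3, -0.7]
gripper_width: 0.596
[ 0.42965655  0.35109324 -0.02912381] [ 0.32669641  0.25928687 -0.74331639] [ 0.006 -0.008 -0.009  0.    -0.002  0.001]
```

View pics/k2.png

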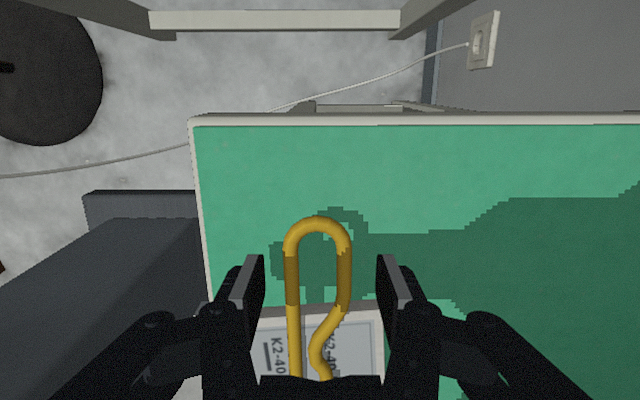

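```bash
python3 -m creep '[[0,0,0,0,-0.0015,0.001,0.5],[0,0,0,0,0,0,0.35],[0,0,0,0,0,0,0.2],[0,0,0,0,0,0,0],[0,0,0,0,0,0,0],[0,0,0,0,0,0,0]]'; python3 -m creep '[[0,0,0,0,0,-0.01,0],[0,0,0,0,0,-0.02,0],[0,0,0,0,0,-0.035,0],[0,0,0,0,0,-0.035,0],[0,0,0,0,0,-0.01,0],[0,0,0,0,0,0,0],[0,0,0,0,0,0,0],[0,0,0,0,0,0,0]]'
python3 - <<'E'
from h import *
s,c,f=snap("k3"); print(s['tool_pos'],s['contact_force'],s['joint_vel'].round(3))
E
```

```text
time: 30.5
tool_pos: [0.4272, 0.3512, -0.0309]
tool_rot: [0.0, 0.708, 0.706, 0.001]
contact_force: [-2.4, -0.4, 5.3]
gripper_width: 0.33
time: 31.17
tool_pos: [0.425, 0.3498, 0.0756]
tool_rot: [-0.0, 0.708, 0.706, -0.002]
contact_force: [0.1, -0.2, -1.6]
gripper_width: 0.331
[0.42504165 0.34979784 0.0755879 ] [ 0.13986848 -0.1780685  -1.57712705] [ 0.002  0.014  0.011 -0.001  0.002 -0.002]
```

View pics/k3.png

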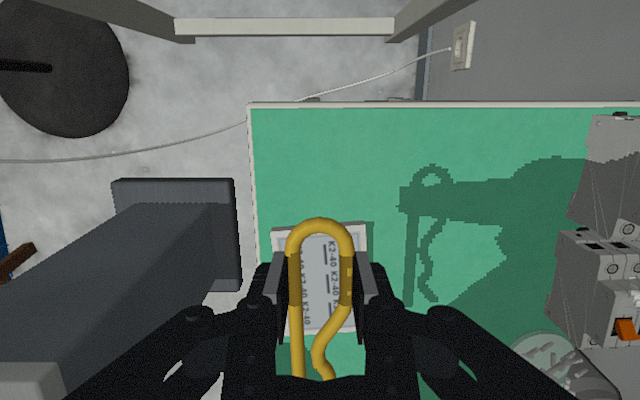

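```bash
python3 -m creep '[[0,0,0.4,-0.015,0.008,0,0],[0,0,0,-0.03,0.014,0,0],[0,0,0,-0.036,0.015,0.005,0],[0,0,0,-0.036,0.015,0.01,0],[0,0,0,-0.036,0.015,0.01,0],[0,0,0,-0.03,0.012,0.01,0],[0,0,0,-0.012,0.004,0.006,0],[0,0,0,-0.005,0,0,0],[0,0,0,0,0,0,0],[0,0,0,0,0,0,0],[0,0,0,0,0,0,0]]'
python3 - <<'E'
from h import *
s,c,f=snap("l1"); t=np.array(s['tool_pos']); print(t,rot(s['tool_rot']).as_matrix().round(4).tolist(),s['contact_force'],s['joint_vel'].round(3))
hsv=cv2.cvtColor(f,cv2.COLOR_BGR2HSV);V=hsv[...,2];H=hsv[...,0];S=hsv[...,1].astype(int)
m=((H>15)&(H<35)&(S>130))
zz=t[2]+.0444
for r in range(250,376,12):
    xs=np.nonzero(m[r,270:370])[0]+270
    if len(xs):
        br=np.where(np.diff(xs)>4)[0]; print(r,[(int(a.min()),int(a.max()),(at_z(c,((a.min()+a.max())/2,r),zz)-t).round(4)[:2].tolist(),round(float(at_z(c,(a.max()+.5,r),zz)[0]-at_z(c,(a.min()-.5,r),zz)[0]),4)) for a in np.split(xs,br+1)])
for n in ("scene","side"):
    c=manip.get_calibration(n); f=manip.grab_frame(n); cv2.imwrite(f"pics/l1_{n}.png",f)
    A=proj(c,t+[-.0127,0-.1015,.0444]); Hh=proj(c,np.array([.495,-.0144,.0655])); print(n,A,Hh)
    g=f.copy(); x,y=((A+Hh)/2).astype(int)
    g=cv2.resize(f[y-50:y+50,x-65:x+65],None,fx=6,fy=6,interpolation=cv2.INTER_CUBIC)
    for q,col in ((A,(255,0,0)),(Hh,(0,0,255))): cv2.drawMarker(g,tuple(int(a) for a in (q+.5-[x-65,y-50])*6),col,0,14,1)
    cv2.imwrite(f"pics/l1_{n}z.png",g)
E
```

```text
time: 32.13
tool_pos: [0.5074, 0.1513, 0.0373]
tool_rot: [-0.0, 0.71, 0.704, 0.0]
contact_force: [0.7, 1.1, -0.9]
gripper_width: 0.331
[0.50738273 0.15132417 0.03733318] [[0.0087, 1.0, 0.0002], [1.0, -0.0087, 0.0005], [0.0005, 0.0002, -1.0]] [ 0.70246737  1.0684938  -0.88156329] [ 0.004 -0.004 -0.006  0.    -0.001 -0.005]
250 [(285, 299, [-0.0129, 0.0111], 0.0066), (339, 353, [0.011, 0.0109], 0.0066)]
262 [(288, 299, [-0.0124, 0.0052], 0.0054), (339, 352, [0.0109, 0.005], 0.0063)]
274 [(282, 282, [-0.0179, -0.0009], 0.0005), (288, 300, [-0.0124, -0.001], 0.0059), (340, 352, [0.0112, -0.0011], 0.0059)]
286 [(289, 301, [-0.0122, -0.0072], 0.006), (340, 351, [0.011, -0.0074], 0.0055)]
298 [(289, 301, [-0.0124, -0.0136], 0.0061), (339, 355, [0.0118, -0.0138], 0.0079)]
310 [(288, 302, [-0.0126, -0.0202], 0.0071), (335, 350, [0.0098, -0.0204], 0.0075)]
322 [(289, 302, [-0.0126, -0.027], 0.0067), (326, 343, [0.0061, -0.0272], 0.0086)]
334 [(290, 303, [-0.0123, -0.034], 0.0068), (317, 334, [0.0017, -0.0341], 0.0087)]
346 [(291, 303, [-0.0123, -0.0411], 0.0064), (312, 325, [-0.0017, -0.0412], 0.0069)]
358 [(292, 304, [-0.012, -0.0484], 0.0065), (312, 325, [-0.0018, -0.0485], 0.007)]
370 [(292, 304, [-0.0122, -0.056], 0.0066), (317, 333, [0.0014, -0.0561], 0.0086)]
scene [318.59547135 211.12871012] [336.18079801 208.45145873]
side [303.00679797 206.66404195] [309.43853387 224.48421884]
```

View pics/l1.png

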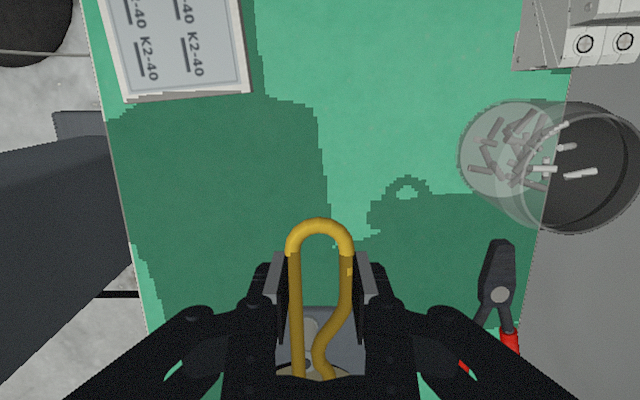

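View pics/l1_scenez.png

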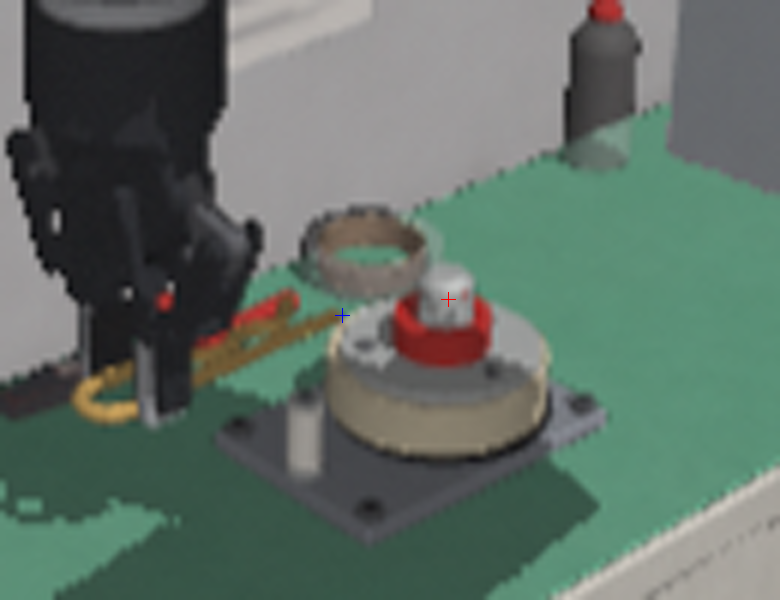

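View pics/l1_sidez.png

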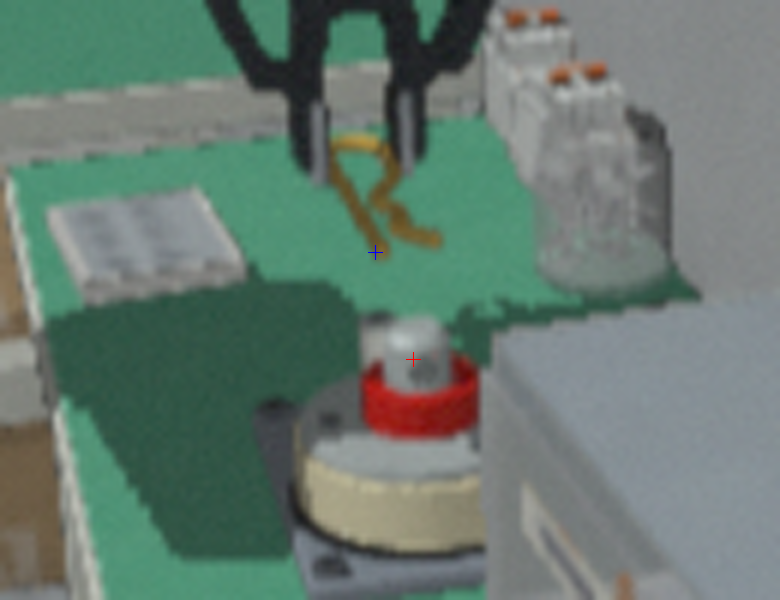

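```bash
python3 -m creep '[[0,0,0.5,0,0.0007,0.008,0],[0,0,0,0,0,0.008,0],[0,0,0,-0.015,0,0,0],[0,0,0,-0.02,0,0,0],[0,0,0,-0.01,0,0,0],[0,0,0,0,0,0,0],[0,0,0,0,0,0,0],[0,0,0,0,0,0,0]]'
cat > ck.py <<'E'
from h import *
import sys
nm=sys.argv[1]
s,c,f=snap(nm); t=np.array(s['tool_pos']); M=rot(s['tool_rot']).as_matrix(); print(t,M[:,0].round(4),s['contact_force'])
hsv=cv2.cvtColor(f,cv2.COLOR_BGR2HSV);H=hsv[...,0];S=hsv[...,1].astype(int)
m=((H>15)&(H<35)&(S>130)); zz=t[2]+.0444
L=[]
for r in range(298,374,6):
    xs=np.nonzero(m[r,270:370])[0]+270
    if len(xs):
        a=np.split(xs,np.where(np.diff(xs)>4)[0]+1)[0]; L.append((at_z(c,((a.min()+a.max())/2,r),zz)-t)[:2])
L=np.array(L); p=np.polyfit(L[:,1],L[:,0],1); print("leg x at eye, at tip:",np.polyval(p,[0,-.1015]).round(4),"abs tip x",(t[0]+np.polyval(p,-.1015)).round(4),"slope",p[0].round(4))
for n in ("scene","side"):
    c=manip.get_calibration(n); f=manip.grab_frame(n)
    A=proj(c,t+[np.polyval(p,-.1015),-.1015,.0444]); Hh=proj(c,np.array([.495,-.0144,.0655])); print(n,A.round(1),Hh.round(1))
    x,y=((A+Hh)/2).astype(int)
    g=cv2.resize(f[y-32:y+32,x-42:x+42],None,fx=9,fy=9,interpolation=cv2.INTER_CUBIC)
    for q,col in ((A,(255,0,0)),(Hh,(0,0,255))): cv2.drawMarker(g,tuple(int(a) for a in (q+.5-[x-42,y-32])*9),col,0,14,1)
    cv2.imwrite(f"pics/{nm}_{n}z.png",g)
E
python3 ck.py l2
```

```text
time: 32.95
tool_pos: [0.5075, 0.1055, 0.021]
tool_rot: [-0.0, 0.714, 0.7, 0.0]
contact_force: [-0.5, 0.8, -1.1]
gripper_width: 0.328
[0.50751184 0.1054631  0.02102577] [1.920e-02 9.998e-01 5.000e-04] [-0.52101533  0.83557585 -1.12370529]
leg x at eye, at tip: [-0.0167 -0.0089] abs tip x 0.4987 slope -0.0771
scene [330.3 210.2] [336.2 208.5]
side [309.3 220.9] [309.4 224.5]
```

View pics/l2_scenez.png

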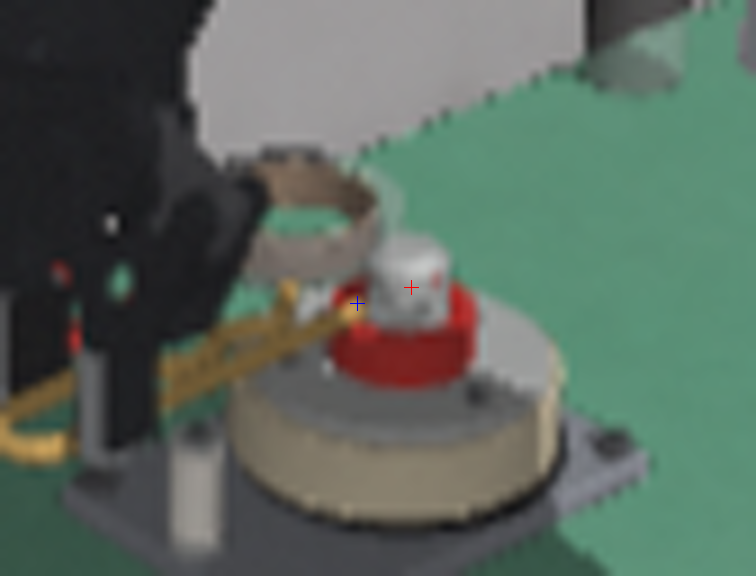

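View pics/l2_sidez.png

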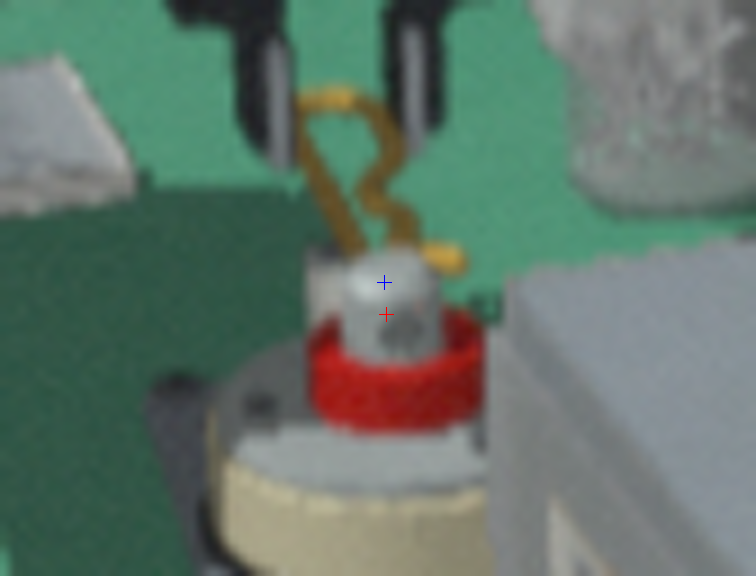

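Run:
```python
from h import *
import pickle
s,c=pickle.load(open("l2.pkl","rb")); f=cv2.imread("pics/l2.png"); t=np.array(s['tool_pos'])
cv2.imwrite("pics/l2z.png",cv2.resize(f[200:390,250:390],None,fx=4,fy=3))
hsv=cv2.cvtColor(f,cv2.COLOR_BGR2HSV);H=hsv[...,0];S=hsv[...,1].astype(int)
m=((H>15)&(H<35)&(S>170)); zz=t[2]+.0444
for r in range(250,376,12):
    xs=np.nonzero(m[r,270:370])[0]+270
    if len(xs):
        br=np.where(np.diff(xs)>3)[0]; print(r,[(int(a.min()),int(a.max()),(at_z(c,((a.min()+a.max())/2,r),zz)-t).round(4)[:2].tolist()) for a in np.split(xs,br+1) if len(a)>4])
```

```text
250 [(285, 299, [-0.0128, 0.0113]), (340, 353, [0.0113, 0.0108])]
262 [(288, 299, [-0.0124, 0.0053]), (340, 352, [0.0111, 0.0049])]
274 [(288, 300, [-0.0124, -0.0008]), (340, 351, [0.0109, -0.0012])]
286 [(288, 301, [-0.0125, -0.0071]), (340, 350, [0.0107, -0.0075])]
298 [(289, 301, [-0.0125, -0.0135]), (339, 351, [0.0108, -0.0139])]
310 [(289, 301, [-0.0128, -0.0201]), (335, 350, [0.0096, -0.0205])]
322 [(290, 302, [-0.0126, -0.0269]), (327, 343, [0.006, -0.0272])]
334 [(290, 302, [-0.0129, -0.0338]), (317, 334, [0.0014, -0.0341])]
346 [(291, 303, [-0.0127, -0.0409]), (312, 325, [-0.0021, -0.0411])]
358 [(292, 304, [-0.0125, -0.0483]), (313, 324, [-0.0023, -0.0485])]
370 [(293, 304, [-0.0125, -0.0558]), (318, 333, [0.0011, -0.0561])]
```

View pics/l2z.png

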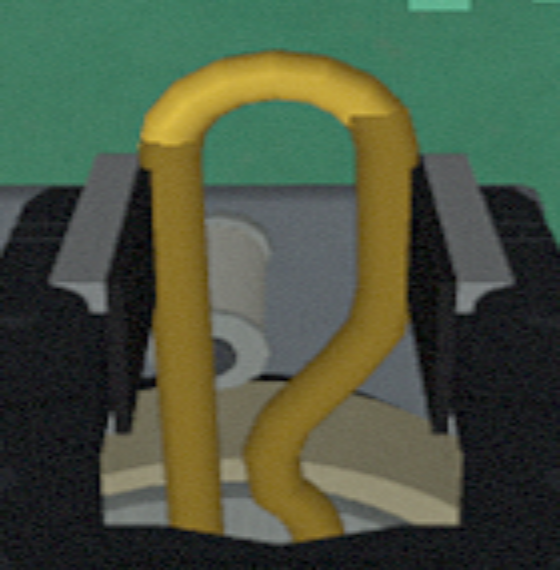

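Run:
```python
from h import *
t=np.array([.5075,.1055,.0210])
for n in ("scene","side"):
    c=manip.get_calibration(n); f=manip.grab_frame(n)
    P={'tip':t+[-.0127,-.1015,.0444],'mid':t+[-.0127,-.062,.0444],'top':np.array([.495,-.0144,.079]),'hole+':np.array([.495,-.0019,.0655])}
    o=proj(c,P['hole+']).astype(int)-[40,30]
    g=cv2.resize(f[o[1]:o[1]+60,o[0]:o[0]+80],None,fx=10,fy=10,interpolation=cv2.INTER_CUBIC)
    for (k,p),col in zip(P.items(),((255,0,0),(255,255,0),(255,0,255),(0,0,255))): cv2.drawMarker(g,tuple(int(a) for a in (proj(c,p)+.5-o)*10),col,0,14,1)
    cv2.polylines(g,[np.round((proj(c,circ((.495,-.0144),.0125,.076))+.5-o)*10).astype(np.int32)],True,(255,0,255),1)
    cv2.imwrite(f"pics/l3_{n}z.png",g)
```

```text
(no output)
```

View pics/l3_scenez.png

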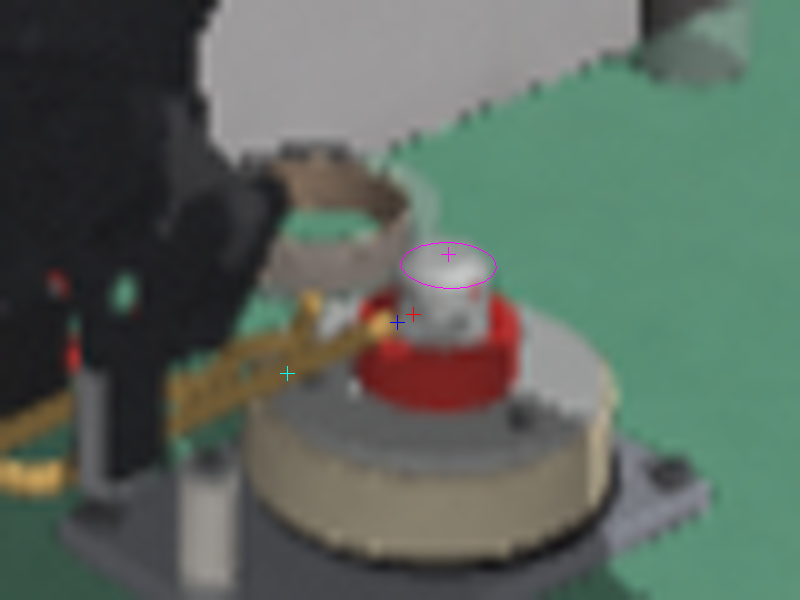

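View pics/l3_sidez.png

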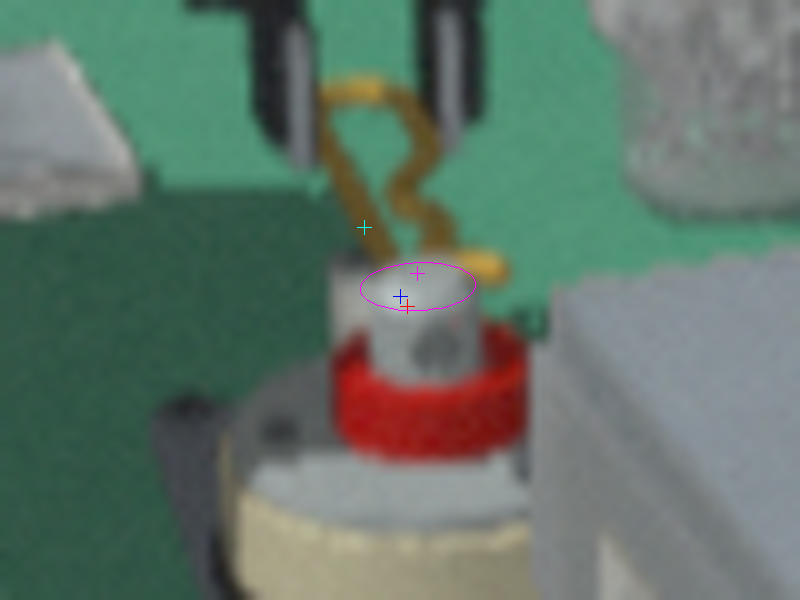

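```bash
python3 -m creep '[[0,0,0,-0.004,0,0,0],[0,0,0,-0.004,0,0,0],[0,0,0,-0.004,0,0,0],[0,0,0,0,0,0,0]]'; python3 -m creep '[[0,0,0,-0.004,0,0,0],[0,0,0,-0.004,0,0,0],[0,0,0,0,0,0,0]]'
```

```text
time: 33.53
tool_pos: [0.5073, 0.0922, 0.0212]
tool_rot: [0.0, 0.714, 0.7, -0.0]
contact_force: [-0.2, 0.2, -1.7]
gripper_width: 0.333
time: 33.78
tool_pos: [0.5071, 0.0843, 0.0211]
tool_rot: [0.0, 0.714, 0.7, -0.0]
contact_force: [0.2, 0.1, -0.0]
gripper_width: 0.332
```

```bash
python3 -m creep '[[0,0,0,-0.005,0,0,0],[0,0,0,-0.005,0,0,0],[0,0,0,0,0,0,0]]'; python3 -m creep '[[0,0,0,-0.004,0,0,0],[0,0,0,-0.004,0,0,0],[0,0,0,0,0,0,0]]'; python3 ck.py l4 | head -1
```

```text
time: 34.03
tool_pos: [0.5079, 0.0745, 0.0215]
tool_rot: [0.001, 0.714, 0.7, 0.001]
contact_force: [2.1, 1.7, -1.2]
gripper_width: 0.332
time: 34.28
tool_pos: [0.5083, 0.0669, 0.022]
tool_rot: [0.001, 0.714, 0.7, 0.001]
contact_force: [3.5, -0.2, -2.0]
gripper_width: 0.332
[0.50825827 0.06691056 0.02197739] [1.870e-02 9.998e-01 2.000e-04] [ 3.45886635 -0.17368077 -2.02316206]
```

View pics/l4_scenez.png

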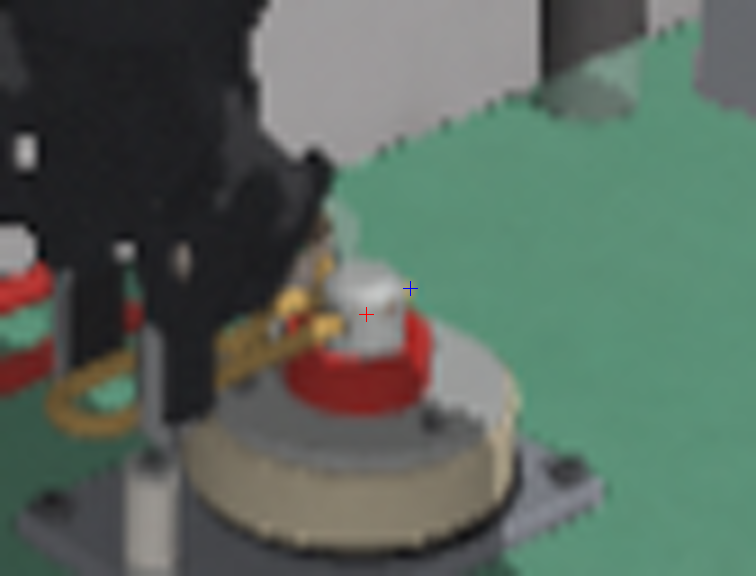

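View pics/l4.png

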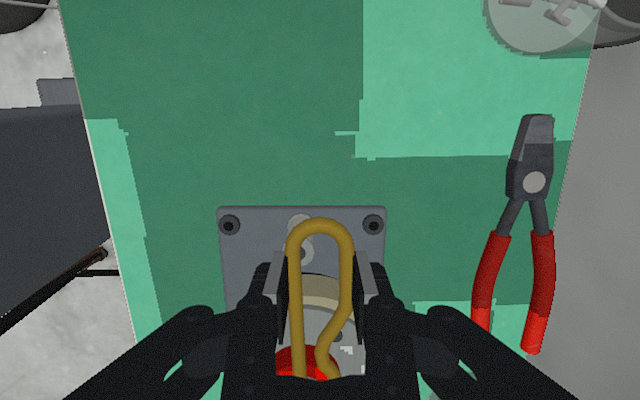

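```bash
python3 -m creep '[[0,0,0,-0.004,0,0,0],[0,0,0,-0.004,0,0,0],[0,0,0,0,0,0,0]]'; python3 -m creep '[[0,0,0,-0.004,0,0,0],[0,0,0,-0.002,0,0,0],[0,0,0,0,0,0,0]]'
```

```text
time: 34.68
tool_pos: [0.508, 0.0588, 0.0219]
tool_rot: [0.001, 0.714, 0.701, 0.001]
contact_force: [5.2, -1.9, -1.9]
gripper_width: 0.333
time: 34.93
tool_pos: [0.5078, 0.0515, 0.0218]
tool_rot: [0.002, 0.713, 0.701, -0.0]
contact_force: [4.8, -5.1, -1.4]
gripper_width: 0.33
```

```bash
python3 -m creep '[[0,0,0,-0.003,0,0,0],[0,0,0,0,0,0,0]]'; python3 ck.py m1 | head -1; python3 -c "
import cv2
f=cv2.imread('pics/m1.png');cv2.imwrite('pics/m1z.png',cv2.resize(f[200:390,250:390],None,fx=4,fy=3))"
```

```text
time: 35.1
tool_pos: [0.507, 0.0489, 0.0215]
tool_rot: [0.001, 0.714, 0.7, -0.0]
contact_force: [4.6, -3.8, -1.2]
gripper_width: 0.332
[0.50704765 0.04888141 0.02151284] [ 0.019   0.9998 -0.0019] [ 4.59625673 -3.83364262 -1.22833858]
```

View pics/m1z.png

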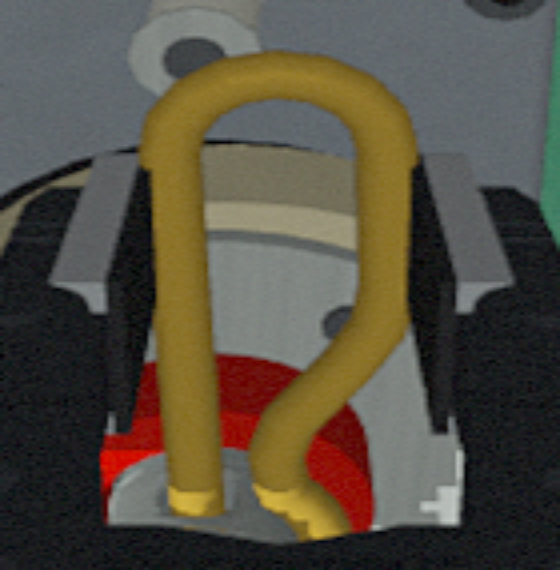

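View pics/m1_scenez.png

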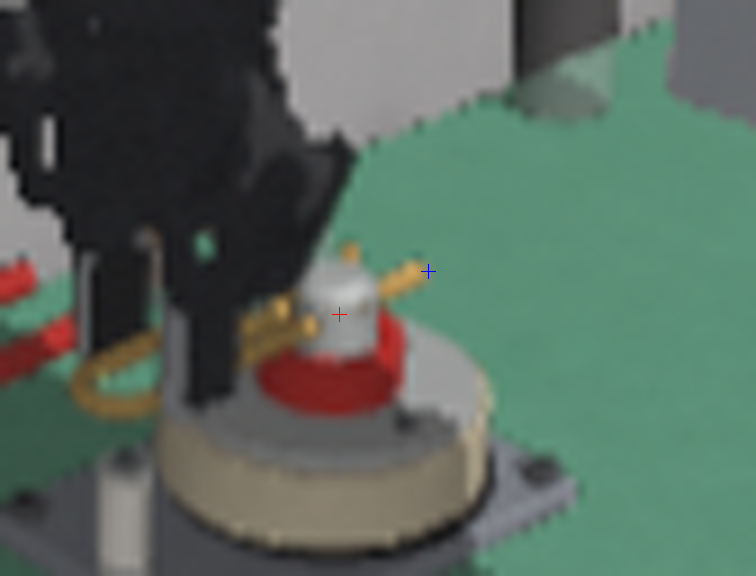

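View pics/m1_sidez.png

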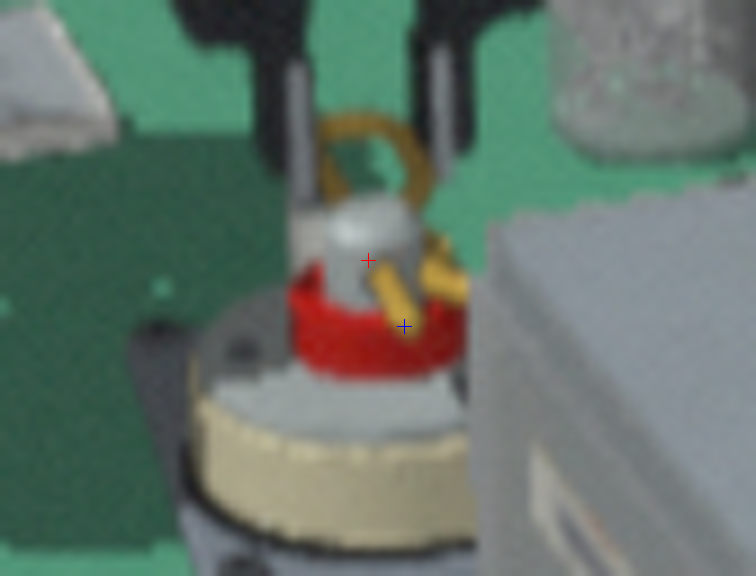

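```bash
python3 -m creep '[[0,0,0,-0.0015,0,0,0],[0,0,0,0,0,0,0]]'; python3 -m creep '[[0,0,0,-0.001,0,0,0],[0,0,0,0,0,0,0]]'
```

```text
time: 35.42
tool_pos: [0.5071, 0.0485, 0.0215]
tool_rot: [0.0, 0.714, 0.7, 0.001]
contact_force: [5.3, -0.9, -1.4]
gripper_width: 0.333
time: 35.58
tool_pos: [0.5071, 0.0482, 0.0215]
tool_rot: [0.0, 0.714, 0.7, 0.001]
contact_force: [5.2, 1.4, -0.8]
gripper_width: 0.332
```

```bash
python3 -m creep '[[0,0,0,0,0,0,0.5],[0,0,0,0,0,0,0.65],[0,0,0,0,0,0,0.65],[0,0,0,0,0,0,0.65]]'; python3 -m creep '[[0,0,0,0,0,-0.01,0.65],[0,0,0,0,0,-0.025,0.65],[0,0,0,0,0,-0.04,0.65],[0,0,0,0,0,-0.04,0.65],[0,0,0,-0.03,0,-0.01,0.65],[0,0,0,-0.04,0,0,0.65],[0,0,0,-0.03,0,0,0.65],[0,0,0,0,0,0,0.65],[0,0,0,0,0,0,0.65]]'; python3 ck.py n1 | head -1;python3 -c "
import cv2
f=cv2.imread('pics/n1.png');cv2.imwrite('pics/n1z.png',cv2.resize(f[0:200,220:420],None,fx=3.5,fy=3))"
```

```text
time: 35.92
tool_pos: [0.5054, 0.0476, 0.0206]
tool_rot: [-0.001, 0.714, 0.7, -0.001]
contact_force: [0.9, -0.3, 0.4]
gripper_width: 0.651
time: 36.67
tool_pos: [0.5044, -0.0537, 0.1469]
tool_rot: [0.0, 0.715, 0.699, 0.0]
contact_force: [-0.4, 0.9, 0.2]
gripper_width: 0.647
[ 0.50438519 -0.05367917  0.14693253] [2.200e-02 9.998e-01 2.000e-04] [-0.41804258  0.87759471  0.16443537]
```

View pics/n1.png

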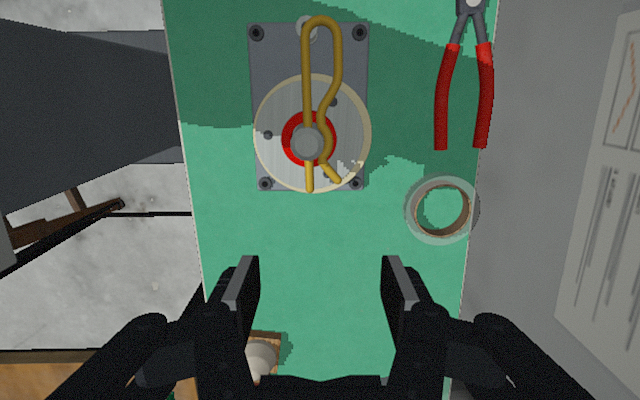

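View pics/n1z.png

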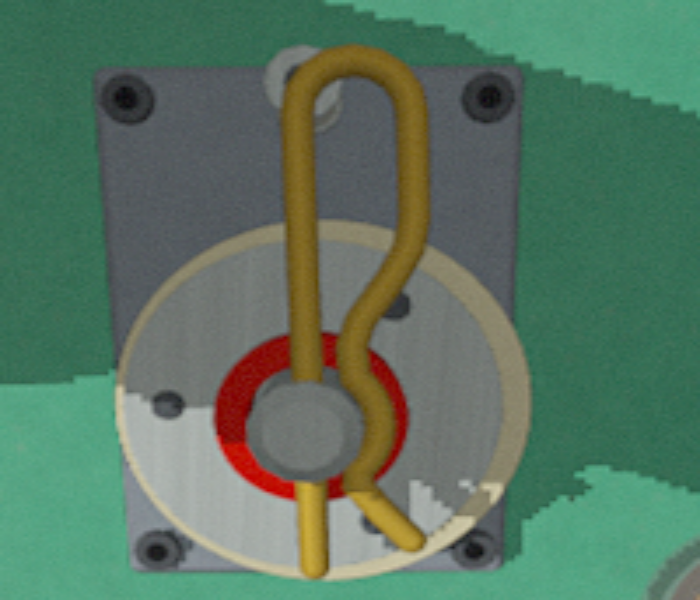

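Run:
```python
from h import *
import pickle
s,c=pickle.load(open("n1.pkl","rb")); f=cv2.imread("pics/n1.png")
print("tip",at_z(c,(220+314/3.5,577/3),.0655),"eye end",at_z(c,(220+355/3.5,45/3),.0655),"expect y", -.0144-.0395,-.0144+.062+.0295)
P=proj(c,circ((.4948,-.0144),.0125,.078))
hsv=cv2.cvtColor(f,cv2.COLOR_BGR2HSV);H=hsv[...,0];S=hsv[...,1];V=hsv[...,2]
o=manip.cut_out("rclip_eye","wrist"); print([(round(r['confidence'],2),np.round(r['rect'])) for r in o[:2]])
s2=manip.state(); print(s2['time'],s2['contact_force'],s2['gripper_width'])
```

```text
tip [ 0.4953613  -0.05460238  0.0655    ] eye end [0.50743765 0.07235639 0.0655    ] expect y -0.0539 0.0771
[(0.84, array([299.,  12., 340., 196.]))]
36.8667 [0.69099833 0.44595663 0.36671062] 0.650268830985763
```

View pics/n1_scenez.png

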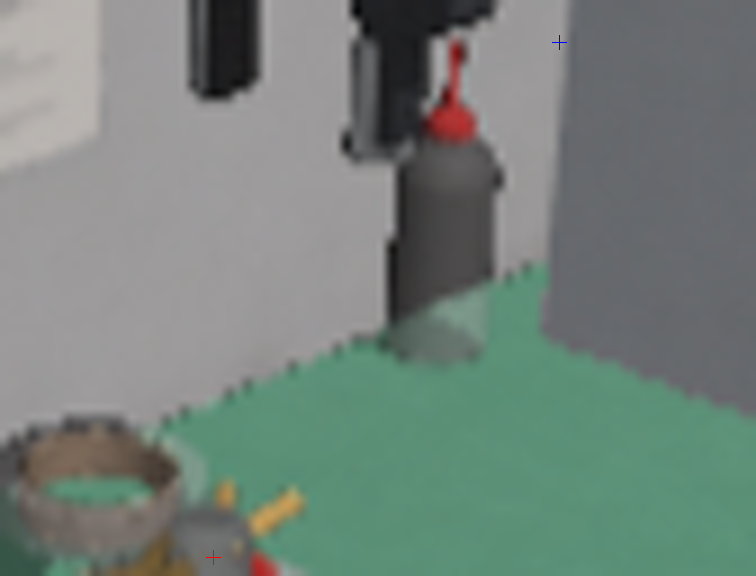

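Run:
```python
from h import *
manip.job_done(); print(manip.state()['time'])
```

```text
the job is handed in; nothing more can be done
the job is handed in; nothing more can be done
```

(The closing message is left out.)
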